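# Open the roll-top cabinet and lid the boxes and tins

### The arm

A 6-joint arm with a two-finger parallel gripper is mounted at the origin on the work surface. World frame = base frame: x ahead of the robot, y to its left, z up, the work surface at z = 0. Lengths are in m, angles in degrees, forces in N, time in s.
With the tool pointing down it reaches from about 0.275 to 0.775 m from the base axis. Payload 14.6 kg.
Tool frame: the origin (TCP) lies on the centre line of the jaws, within the pads' length; the fingertips stand 14 mm ahead of it and the grasp point (between the pads) lies 5 mm behind it; z points along the fingers, y is the direction in which the jaws open and shut (so a half turn about z gives the same grasp; the last joint's range is limited). The gripper opens to 85 mm and grips with 20 to 120 N. Pads are 22 mm wide; open, the fingers measure 114 mm over their backs; the gripper's body (76 mm by 85 mm) begins 54 mm behind the grasp point. The pads swing forward as they close: fully open they stand 13 mm farther back than shut.
Start: joints at [64.956, 15.075, -2.767, 72.158, 0, 81.102], TCP at [0.146, 0.504, 0.245] pointing down, gripper open.
Joint ranges: [-151.79, 151.79], [-50.71, 97.33], [-67.44, 78.34], [-121.81, 120.89], [-77.56, 73.72], [-180, 180]. Speed limits (degrees/s): [108.29, 108.29, 147.25, 159.86, 180, 180].

### API

Orientations are given as a 3x3 rotation matrix whose columns are the frame's x, y, z axes.
In Python, from cell import arm, optics, sign_off, models gives the robot as it stands. The module is installed in compiled form; this text tells all that it offers.
- The arm moves only by the tool servo_tool, never from a script. Its argument "targets" is a list that holds one entry, the list of rows, each a list of 7 numbers: the turn, a rotation vector about the tool's x, y, z in degrees, then the shift along the tool's x, y, z in mm, then the finger opening in mm, from 0 to 85.4. In form: [[[rx, ry, rz, dx, dy, dz, gripper], ...]]. A call has 1 to 10 rows; each row shifts and turns the commanded pose from where the row before left it, along the tool's axes as they then stand; what a row does not reach is not made up. A row lasts 1/8 s, in which the tool goes at most 62.5 mm and 10.7 degrees, less where a joint would pass 70% of its speed; a pose out of reach is approached as far as the arm can. A call is refused whole if a number of a shift passes 62.5 or a number of a turn 10.7, either way. A call with a gripper value outside its range is refused whole. The fingers move at their own pace and stop on an object; "grip_force" is the grip in N (left out, the last holds). Time passes only in rows, so rows that do not move let the fingers close. It gives the time, the measured TCP pose, the force and the opening at its end, in the units of the state.
- arm.observe(): the state, without advancing time (a new reading comes with each control period).
- optics.capture(name): name is "scene" or "side" or "wrist"; returns the picture (420x560x3 uint8, red, green, blue); there is no depth.
- optics.camera_model(name): a dict with "fx", "fy", "cx", "cy" (pixels), "extrinsics" (4x4, takes a point from world to camera coordinates). Camera axes: x right, y down, z forward; pixel columns grow to the right and rows downward; lengths in m; the calibration is good to about 2 mm. The wrist camera is an equidistant fisheye: a pixel r from the principal point sees the ray r / f radians off the axis. A picture is of the moment at which its call begins: read the wrist's pose just before it. camera_model takes no time and is no camera call; for the wrist camera it gives the pose at the moment of the call.
- sign_off(): hands the job in, once; it reports no verdict.
Trained networks look in the newest picture that a camera, given by its name, has taken for a name from the list of things; names that differ only in an ending like _2 or _b are one class to them, and where a whole thing is asked for, a point or a joint stands for the part that bears it (a point fixed in the world has none). Each returns a list of dicts, best first, with "confidence" (0 to 1); they miss things now and then, are a little off and sometimes report something else, mostly with a low value. They report only what shows in the picture. A call takes as long as a camera call. They do not tell look-alikes from the thing itself.
- models.trace(camera, target): "mask" (420x560 bool, what is visible of it).
- models.mark_of(camera, target): "location" ([x, y, z] in m, in world coordinates, good to about 4 mm: a listed point, or the origin of a listed thing).
The state is a dict: "time": time; "joint_positions": joint angles; "qd": joint speeds; "joint_torque": joint torques, N m; "ee_pos": TCP position; "tool_rot": TCP orientation; "wrist_force": force on the tool from outside, world axes, zero at the start; "wrist_torque": the same for the moment, N m; "gripper_width": opening from 0.0 (shut) to 1.0 (fully open).
Only numpy, scipy, OpenCV 4.12 (cv2) and the standard library are available. Lean on these libraries where they do the work, as an engineer would, in place of code of your own. Each camera call takes 0.05 s, during which the arm holds its last target. There are 200 camera calls.

### The job

Roll the cabinet's slatted shutter up and over until it stays fully open by itself, then take every lid out of the cabinet and set each one flat and flush on an open container of its own shape, square lids on square boxes and round lids on round tins, one lid to a container, edges even all round. There may be fewer lids than containers; leave the shutter open and do not disturb the other things on the bench.

Things in the scene. Friction and masses are not known exactly. Their poses are not given: they have to be found in the camera images.
- cabinet: Fixed roll-top cabinet of dark wood: base 420 (x) x 350 (y) mm, two half-round cheeks 15 mm thick, 320 mm apart inside, 297 mm high. Origin: under the middle of the base; x points from its front (which faces the robot) to its back, z up. Inside, at the back (x 80 to 160 mm), a fixed block of small drawers 150 mm high.
- floor (a point): Middle of the front half of the cabinet's inner floor, 20 mm above the bench and 80 mm in front of the cabinet's origin. The lids lie on this floor, behind a sill 10 mm higher, inside low fixed rails (14 mm) at the sides and back, 280 mm apart side to side.
- shutter (a joint): Slatted pine shutter, 0.6 kg, on circular tracks about an axis along the cabinet's y, 85 mm above its origin. Rad: 0 shut, growing as it is raised up and over to its stop at 2.18. Let go below about 0.9 it slides shut; past about 1.2 its weight carries it slowly on to the stop, where it stays, its near edge 75 mm behind the axis: the cabinet is then open from front and above.
- pull (a point): The shutter's pull: a wooden block on its bottom slat, midway along it, standing 49 mm out from the face; 20 mm wide along the cabinet's y, 30 mm high. This point is in the block, 35 mm out from the face, 240 mm from the axis. Shut, it is at the front, pointing to the robot, 6 degrees below level with the axis (60 mm above the bench); it moves on a circle up and away from the robot.
- square_lid_0: Square pine lid, flat plate 88 x 88 x 10 mm with a bar-shaped pull standing on the middle of its top: 50 mm long along the lid's x, 16 mm wide along its y, 34 mm high. Under the plate a centred step, 66 x 66 mm and 6 mm deep, drops into the box's mouth with 4 mm play. Origin: centre of the plate's underside, above the step; z up. About 80 g. It may be absent.
- square_lid_1: Square pine lid, flat plate 88 x 88 x 10 mm with a bar-shaped pull standing on the middle of its top: 50 mm long along the lid's x, 16 mm wide along its y, 34 mm high. Under the plate a centred step, 66 x 66 mm and 6 mm deep, drops into the box's mouth with 4 mm play. Origin: centre of the plate's underside, above the step; z up. About 80 g. It may be absent.
- round_lid_0: Round steel lid, flat disc 92 mm in diameter and 10 mm thick with a plain round wooden knob (24 mm diameter, 34 mm high) on the middle of its top. Under the disc a centred round step, 74 mm across and 6 mm deep, drops into the tin's mouth with 4 mm play. Origin: centre of the disc's underside, above the step; z up. About 100 g. It may be absent.
- round_lid_1: Round steel lid, flat disc 92 mm in diameter and 10 mm thick with a plain round wooden knob (24 mm diameter, 34 mm high) on the middle of its top. Under the disc a centred round step, 74 mm across and 6 mm deep, drops into the tin's mouth with 4 mm play. Origin: centre of the disc's underside, above the step; z up. About 100 g. It may be absent.
- box_0: Open-topped square pine box, 88 x 88 mm outside, 70 mm high, wall 7 mm, sides along its x and y. Loose, 0.5 kg. Origin: centre of its underside; z up.
- box_1: Open-topped square pine box, 88 x 88 mm outside, 70 mm high, wall 7 mm, sides along its x and y. Loose, 0.5 kg. Origin: centre of its underside; z up.
- tin_0: Open-topped round steel tin, 92 mm outside diameter, 70 mm high, wall 5 mm. Loose, 0.5 kg. Origin: centre of its underside; z up.
- tin_1: Open-topped round steel tin, 92 mm outside diameter, 70 mm high, wall 5 mm. Loose, 0.5 kg. Origin: centre of its underside; z up.
- glue_jar: Bystander: white glue jar with a black cap, 56 mm diameter, 85 mm high, standing among the boxes and tins. Origin: centre of its underside.
- hammer: Bystander: hammer, 260 mm long, lying on the bench.
- driver: Bystander: screwdriver, 200 mm long, lying on the bench.
- plane: Bystander: hand plane, 180 x 60 mm, 90 mm high.
- sanding_block: Bystander: cork sanding block, 110 x 60 x 35 mm.
- finish_can: Bystander: closed can of finish, 90 mm diameter, 100 mm high.
Mind the look-alikes: they are no part of the job. What is shaped like the round_lid_1 but blue or orange is not meant.

How it is judged (in metres and radians):
On the way:
1. the shutter is fully raised and stays open (value of joint shutter above 2.05 rad and velocity of joint shutter below 0.05 rad/s), for 0.5 s.
At the end, for the whole second after the job is handed in: The shutter is open (joint above 2.05 rad); every lid present lies at rest and flat (within 0.06 rad) on the rim of a container of its own shape, its centre within 6 mm of the container's, square lids turned within 0.1 rad of the box's sides; the containers stand upright (value of joint shutter above 2.05 rad and ((horizontal distance between square_lid_0 and box_0 below 0.006 m and z of square_lid_0 in the frame of box_0 between 0.066 and 0.074 m and (angle between the x axis of square_lid_0 and the x axis of box_0, either way round below 0.1 rad or angle between the x axis of square_lid_0 and the y axis of box_0, either way round below 0.1 rad)) or (horizontal distance between square_lid_0 and box_1 below 0.006 m and z of square_lid_0 in the frame of box_1 between 0.066 and 0.074 m and (angle between the x axis of square_lid_0 and the x axis of box_1, either way round below 0.1 rad or angle between the x axis of square_lid_0 and the y axis of box_1, either way round below 0.1 rad))) and angle between each of square_lid_0, square_lid_1, round_lid_0, round_lid_1, box_0, box_1, tin_0, tin_1's own z axis and vertical below 0.06 rad and linear speed of each of square_lid_0, square_lid_1, round_lid_0, round_lid_1 below 0.02 m/s and ((horizontal distance between square_lid_1 and box_0 below 0.006 m and z of square_lid_1 in the frame of box_0 between 0.066 and 0.074 m and (angle between the x axis of square_lid_1 and the x axis of box_0, either way round below 0.1 rad or angle between the x axis of square_lid_1 and the y axis of box_0, either way round below 0.1 rad)) or (horizontal distance between square_lid_1 and box_1 below 0.006 m and z of square_lid_1 in the frame of box_1 between 0.066 and 0.074 m and (angle between the x axis of square_lid_1 and the x axis of box_1, either way round below 0.1 rad or angle between the x axis of square_lid_1 and the y axis of box_1, either way round below 0.1 rad))) and ((horizontal distance between round_lid_0 and tin_0 below 0.006 m and z of round_lid_0 in the frame of tin_0 between 0.066 and 0.074 m) or (horizontal distance between round_lid_0 and tin_1 below 0.006 m and z of round_lid_0 in the frame of tin_1 between 0.066 and 0.074 m)) and ((horizontal distance between round_lid_1 and tin_0 below 0.006 m and z of round_lid_1 in the frame of tin_0 between 0.066 and 0.074 m) or (horizontal distance between round_lid_1 and tin_1 below 0.006 m and z of round_lid_1 in the frame of tin_1 between 0.066 and 0.074 m))); the robot touches nothing.
It fails at once if a bystander is pushed more than 50 mm away (distance of any of glue_jar, hammer, driver, plane, sanding_block, finish_can from where it was at the start of the episode above 0.05 m).
It fails at once if the glue jar, plane or can is tipped over (angle between any of glue_jar, plane, finish_can's own z axis and vertical above 0.5 rad).
Of square_lid_0, square_lid_1, round_lid_0, round_lid_1 only 3 to 4 are there at a start; the rules pass over those that are not, and their reading is None.
At some moment in a run one of square_lid_0, square_lid_1, round_lid_0, round_lid_1 may be knocked a few centimetres aside while the robot is not near it.
Once in a run the grip may slacken for a moment while it holds something.
It also fails if it takes over 210 s, if anything falls off the work surface, if the arm or the gripper's body presses on something with over 40 N, if the wrist force passes 120 N, or if a joint passes its speed limit or range.

## Working session

There is one attempt and no reset: what is moved stays moved. The work goes in short steps, Python scripts to look and compute and a tool call to move; the robot and the scene stay as the last step left them, time stands still between calls to the robot, and variables do not carry over. Pictures are saved under pics/ and viewed, about 12 in all and at most 16, crops included, and the job is handed in when it is done.

Besides the shell and the picture viewer there is one more tool, called after "Call:" as name(argument=value, ...) on one line, values as JSON. servo_tool: Moves the arm, as the interface text tells. Its arguments: {"type":"object","properties":{"targets":{"type":"array"},"grip_force":{"type":"number"}},"required":["targets"]}

```bash
mkdir -p pics
cat > h.py <<'E'
import numpy as np, cv2
from cell import arm, optics, sign_off, models
def save(name,f):
    im=optics.capture(name); cv2.imwrite('pics/'+f,im[:,:,::-1]); return im
def st():
    s=arm.observe(); print('t',round(s['time'],2),'p',np.round(s['ee_pos'],4).tolist(),'R',np.round(s['tool_rot'],3).tolist(),'F',np.round(s['wrist_force'],1).tolist(),'g',round(s['gripper_width'],3)); return s
E
python3 - <<'E'
from h import *
st()
for c in ['scene','side']:
    save(c,c+'0.png')
    m=optics.camera_model(c); print(c,m['fx'],np.round(np.linalg.inv(m['extrinsics']),2).tolist())
    for n in ['cabinet','pull','shutter','box_0','tin_0','square_lid_0','round_lid_0','glue_jar','hammer','driver','plane','sanding_block','finish_can']:
        for d in models.mark_of(c,n): print(c,n,np.round(d['location'],3).tolist() if not np.isscalar(d['location']) else d['location'],round(d['confidence'],2))
a=cv2.imread('pics/scene0.png');cv2.imwrite('pics/scene0b.png',cv2.resize(a,(800,600)))
st()
E
```

```text
t 0.0 p [0.1459, 0.504, 0.2448] R [[-0.961, 0.278, -0.0], [0.278, 0.961, -0.001], [0.0, -0.001, -1.0]] F [0.1, 0.2, -0.0] g 0.998
scene 477.5445272478017 [[-0.81, 0.44, -0.38, 1.04], [0.58, 0.61, -0.54, 0.63], [-0.0, -0.66, -0.75, 1.11], [0.0, 0.0, 0.0, 1.0]]
scene cabinet [0.621, 0.282, 0.001] 0.95
scene pull [0.483, 0.09, 0.061] 0.93Traceback (most recent call last):
  File "<stdin>", line 7, in <module>
ValueError: it knows: box, cabinet, driver, finish_can, floor, glue_jar, hammer, plane, pull, round_lid, sanding_block, square_lid, tin
```

Run:
```python
from h import *
for c in ['scene','side']:
    save(c,c+'0.png')
    m=optics.camera_model(c); print(c,m['fx'],np.round(np.linalg.inv(m['extrinsics']),2).tolist())
    for n in ['cabinet','pull','floor','box','tin','square_lid','round_lid','glue_jar','hammer','driver','plane','sanding_block','finish_can']:
        for d in models.mark_of(c,n): print(c,n,np.round(d['location'],3).tolist(),round(d['confidence'],2))
a=cv2.imread('pics/scene0.png');cv2.imwrite('pics/scene0b.png',cv2.resize(a,(800,600)))
st()
```

```text
scene 477.5445272478017 [[-0.81, 0.44, -0.38, 1.04], [0.58, 0.61, -0.54, 0.63], [-0.0, -0.66, -0.75, 1.11], [0.0, 0.0, 0.0, 1.0]]
scene cabinet [0.62, 0.284, 0.002] 0.7
scene cabinet [0.571, 0.22, 0.023] 0.36
scene pull [0.481, 0.088, 0.06] 0.66
scene floor [0.572, 0.221, 0.025] 0.66
scene box [0.633, -0.104, 0.004] 0.77
scene box [0.624, -0.317, -0.001] 0.63
scene tin [0.406, -0.272, -0.0] 0.93
scene tin [0.448, -0.103, -0.001] 0.89
scene square_lid [0.61, 0.134, 0.024] 0.56
scene round_lid [0.814, -0.084, 0.006] 0.76
scene round_lid [0.668, 0.222, 0.029] 0.73
scene round_lid [0.548, 0.306, 0.024] 0.6
scene round_lid [0.447, -0.1, -0.002] 0.33
scene glue_jar [0.529, -0.186, -0.0] 0.71
scene driver [0.29, -0.344, -0.0] 0.81
scene plane [0.509, -0.478, -0.004] 0.97
scene sanding_block [0.361, 0.022, 0.001] 0.56
scene finish_can [0.679, -0.428, 0.003] 0.89
side 474.88696759071286 [[-0.67, 0.55, -0.49, 1.15], [0.74, 0.5, -0.46, 0.52], [-0.01, -0.67, -0.74, 1.06], [0.0, 0.0, 0.0, 1.0]]
side cabinet [0.619, 0.28, 0.0] 0.96
side pull [0.488, 0.092, 0.064] 0.68
side floor [0.577, 0.22, 0.02
[... 210 characters left out ...]
d [0.604, 0.136, 0.025] 0.71
side square_lid [0.548, 0.306, 0.029] 0.6
side round_lid [0.548, 0.306, 0.025] 0.98
side round_lid [0.674, 0.223, 0.027] 0.8
side round_lid [0.811, -0.087, 0.006] 0.79
side round_lid [0.674, -0.427, 0.006] 0.7
side round_lid [0.225, 0.28, 0.008] 0.43
side glue_jar [0.53, -0.183, 0.002] 0.82
side hammer [0.76, -0.22, -0.0] 0.65
side driver [0.284, -0.348, -0.001] 0.71
side plane [0.512, -0.483, -0.004] 0.68
side sanding_block [0.576, 0.219, 0.019] 0.68
side sanding_block [0.358, 0.016, 0.0] 0.66
side finish_can [0.675, -0.424, 0.004] 0.57
t 1.55 p [0.146, 0.5043, 0.2453] R [[-0.961, 0.278, -0.0], [0.278, 0.961, -0.0], [0.0, -0.0, -1.0]] F [-0.7, 0.5, -0.4] g 0.998
```

View pics/scene0b.png

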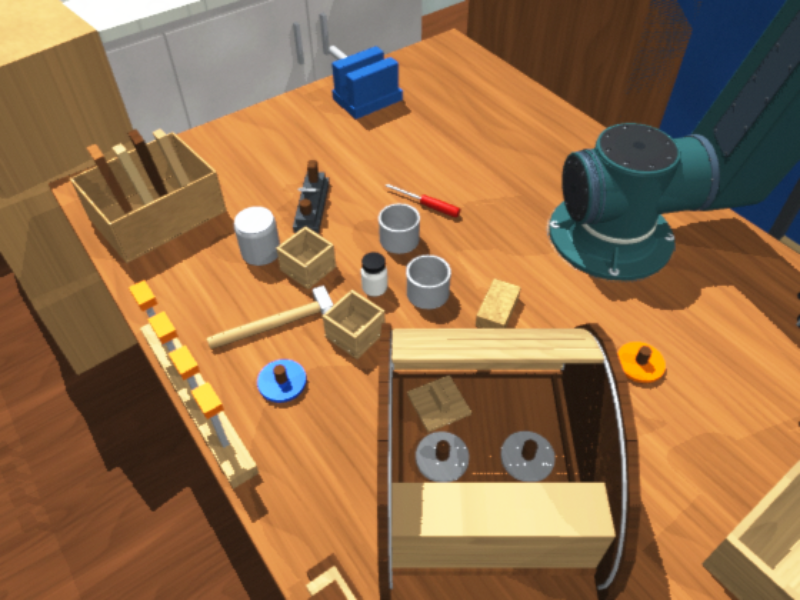

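View pics/side0.png

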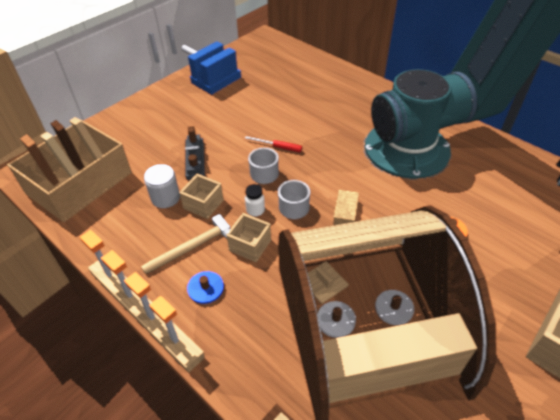

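```bash
cat >> h.py <<'E'
from scipy.spatial.transform import Rotation as Ro, Slerp
C0=np.array([0.620,0.282,0.]); YAW=54.5
c,s_=np.cos(np.radians(YAW)),np.sin(np.radians(YAW)); XC=np.array([c,s_,0]); YC=np.array([-s_,c,0])
def tool(y,z): y=np.array(y,float);z=np.array(z,float); y/=np.linalg.norm(y); z/=np.linalg.norm(z); return np.column_stack([np.cross(y,z),y,z])
def down(deg): a=np.radians(deg); return tool([np.cos(a),np.sin(a),0],[0,0,-1])
def plan(wps,step=50,ang=9.5,p=None,R=None):
    """wps: (pos,R,grip[,step]); prints rows, rounded, error-free accumulation"""
    if p is None: s=arm.observe(); p=np.array(s['ee_pos']); R=np.array(s['tool_rot'])
    for w in wps:
        q,Q,g=w[:3]; stp=w[3] if len(w)>3 else step; q=np.array(q)
        n=max(1,int(np.ceil(np.linalg.norm(q-p)*1000/stp)),int(np.ceil(np.degrees(Ro.from_matrix(R.T@Q).magnitude())/ang)))
        sl=Slerp([0,1],Ro.from_matrix([R,Q])); p0=p.copy()
        for i in range(1,n+1):
            pt=p0+(q-p0)*i/n; Rt=sl(i/n).as_matrix()
            d=np.round(R.T@(pt-p)*1000,0 if np.linalg.norm(pt-p)>.02 else 1); r=np.round(np.degrees(Ro.from_matrix(R.T@Rt).as_rotvec()),1)
            print([float(v) if v%1 else int(v) for v in r]+[float(v) if v%1 else int(v) for v in d]+[g],end=',\n')
            p=p+R@d/1000; R=R@Ro.from_rotvec(np.radians(r)).as_matrix()
        print('--',np.round(p,4).tolist())
E
python3 - <<'E'
from h import *
a=np.radians(45)
Q=tool(-YC,np.cos(a)*XC-np.array([0,0,np.sin(a)]))
P=C0-0.2387*XC+[0,0,.06]; z=Q[:,2]
print(P,z)
plan([([.32,.28,.34],down(10),85),([.40,-0.02,.26],down(-35),85),(P-.09*z,Q,85)])
E
```

```text
[0.4813862  0.08767063 0.06      ] [ 0.410619    0.5756666  -0.70710678]
[0, 0, 9.1, -33, -24, -14, 85],
[0, 0, 9.1, -36, -18, -13, 85],
[0, 0, 9.2, -39, -13, -14, 85],
[0, 0, 9.1, -40, -6, -13, 85],
[0, 0, 9.1, -40, 0, -14, 85],
[0, 0, 9.1, -40, 7, -13, 85],
[0, 0, 9.2, -38, 13, -14, 85],
-- [0.3198, 0.2804, 0.3403]
[0, 0, 6.4, -44, 4, 11, 85],
[0, 0, 6.4, -44, 9, 12, 85],
[0, 0, 6.5, -42, 13, 11, 85],
[0, 0, 6.4, -41, 19, 12, 85],
[0, 0, 6.4, -38, 22, 11, 85],
[0, 0, 6.4, -35, 27, 12, 85],
[0, 0, 6.5, -32, 31, 11, 85],
-- [0.4006, -0.0198, 0.2603]
[0, 9, 0.1, 14, 1, 27, 85],
[-0.1, 9, 0.1, 10, 1, 30, 85],
[0, 9, 0.1, 5, 0, 30, 85],
[0, 9, 0, 0, 1, 31, 85],
[-0.1, 9, 0.1, -4, 1, 30, 85],
-- [0.4449, 0.0359, 0.124]
```

Call:
servo_tool(targets=[[[0,0,9,-33,-24,-14,85],[0,0,9,-36,-18,-13,85],[0,0,9,-39,-13,-14,85],[0,0,9,-40,-6,-13,85],[0,0,9,-40,0,-14,85],[0,0,9,-40,7,-13,85],[0,0,9,-38,13,-14,85],[0,0,6.5,-44,4,11,85],[0,0,6.5,-44,9,12,85],[0,0,6.5,-42,13,11,85]]], grip_force=40)

```text
time: 2.8
ee_pos: [0.3573, 0.1521, 0.306]
tool_rot: [[0.154, 0.988, 0.0], [0.988, -0.154, 0.0], [0.0, 0.0, -1.0]]
wrist_force: [0.2, 0.2, -0.3]
gripper_width: 0.997
```

Call:
servo_tool(targets=[[[0,0,6.5,-41,19,12,85],[0,0,6.5,-38,22,11,85],[0,0,6.5,-35,27,12,85],[0,0,6.5,-32,31,11,85],[0,9,0,14,1,27,85],[0,9,0,10,1,30,85],[0,9,0,5,0,30,85],[0,9,0,0,1,31,85],[0,9,0,-4,1,30,85],[0,0,0,0,0,0,85]]])

```text
time: 4.05
ee_pos: [0.4476, 0.0385, 0.1221]
tool_rot: [[0.407, 0.822, 0.399], [0.579, -0.57, 0.583], [0.706, -0.006, -0.708]]
wrist_force: [-0.3, 0.5, -0.4]
gripper_width: 0.997
```

Run:
```python
from h import *
im=save('wrist','w1.png')
for n in ['pull','cabinet','floor']:
    for d in models.mark_of('wrist',n): print(n,np.round(d['location'],4).tolist(),round(d['confidence'],2))
s=arm.observe();p=np.array(s['ee_pos']);R=np.array(s['tool_rot'])
P=C0-0.2387*XC+[0,0,.06]; print('pull in tool frame mm',np.round(R.T@(P-p)*1000,1))
```

```text
pull [0.4845, 0.0918, 0.0552] 0.59
pull in tool frame mm [-4.4 -2.4 87.7]
```

View pics/w1.png

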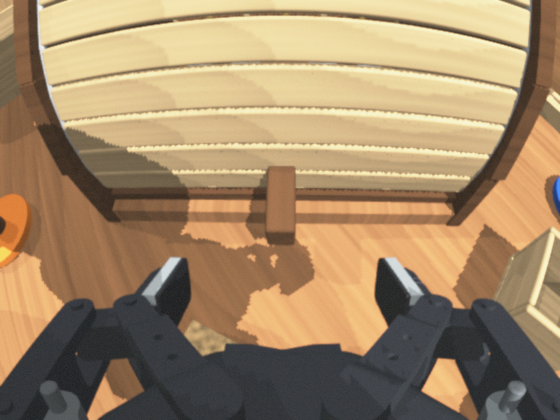

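Call:
servo_tool(targets=[[[0,0,0,-1,-1,32,85],[0,0,0,-1,-1,32,60],[0,0,0,-2,0,29,50],[0,0,0,0,0,0,0],[0,0,0,0,0,0,0],[0,0,0,0,0,0,0],[0,0,0,0,0,0,0]]], grip_force=35)

```text
time: 5.12
ee_pos: [0.4827, 0.0919, 0.0566]
tool_rot: [[0.402, 0.823, 0.402], [0.581, -0.568, 0.583], [0.708, -0.001, -0.706]]
wrist_force: [1.5, 15.4, -2.4]
gripper_width: 0.226
```

Run:
```python
from h import *
s=st();p=np.array(s['ee_pos']);R=np.array(s['tool_rot'])
# arc about axis through C0+z.085 along YC; rotate position only, keep orientation but end pitch slightly
A=C0+[0,0,.085]; v=p-A; w=[]
print('cab coords',np.round([v@XC,v@YC,v[2]],4), 'yaw',np.degrees(np.arctan2(R[1,2],R[0,2])))
for k in range(1,16):
    th=np.radians(5.5*k); r=Ro.from_rotvec(YC*th).as_matrix()
    Q=Ro.from_rotvec(YC*np.radians(1.3*k)).as_matrix()@R
    w.append((A+r@v,Q,0))
plan(w)
```

```text
t 5.12 p [0.4827, 0.0919, 0.0566] R [[0.402, 0.823, 0.402], [0.581, -0.568, 0.583], [0.708, -0.001, -0.706]] F [1.5, 15.4, -2.4] g 0.226
cab coords [-0.2345  0.0014 -0.0284] yaw 55.444976197565026
[0, -1.3, 0, 15, 0, -17, 0],
-- [0.4819, 0.0907, 0.0793]
[0, -1.3, 0, 16, 0, -16, 0],
-- [0.4822, 0.0911, 0.1019]
[0, -1.3, 0, 17, 0, -15, 0],
-- [0.4836, 0.093, 0.1244]
[0.1, -1.3, 0.1, 18, 0, -13, 0],
-- [0.4864, 0.0971, 0.1461]
[0, -1.3, 0, 19, 0, -12, 0],
-- [0.4904, 0.1027, 0.1675]
[0, -1.3, 0, 20, 0, -11, 0],
-- [0.4954, 0.1099, 0.1885]
[0, -1.3, 0, 21, 0, -9, 0],
-- [0.5019, 0.1192, 0.2084]
[0, -1.3, 0, 22, 0, -8, 0],
-- [0.5094, 0.1299, 0.2278]
[0, -1.3, 0, 21, 1, -6, 0],
-- [0.5181, 0.1407, 0.2447]
[0, -1.3, 0.1, 23, 0, -4, 0],
-- [0.5278, 0.1547, 0.2607]
[0, -1.3, 0, 22, 0, -3, 0],
-- [0.5376, 0.1687, 0.2749]
[0.1, -1.3, 0, 23, 0, -1, 0],
-- [0.5486, 0.1844, 0.2875]
[0, -1.3, 0, 22, 0, 0, 0],
-- [0.5595, 0.2002, 0.2984]
[0, -1.3, 0, 23, 1, 2, 0],
-- [0.5725, 0.217, 0.3075]
[0, -1.3, 0, 22, 0, 4, 0],
-- [0.5847, 0.2346, 0.3138]
```

Call:
servo_tool(targets=[[[0,-1.3,0,15,0,-17,0],[0,-1.3,0,16,0,-16,0],[0,-1.3,0,17,0,-15,0],[0,-1.3,0,18,0,-13,0]]])

```text
time: 5.62
ee_pos: [0.486, 0.0966, 0.1465]
tool_rot: [[0.438, 0.822, 0.363], [0.633, -0.569, 0.525], [0.639, -0.0, -0.769]]
wrist_force: [6.3, 9.3, -9.4]
gripper_width: 0.229
```

Call:
servo_tool(targets=[[[0,-1.3,0,19,0,-12,0],[0,-1.3,0,20,0,-11,0],[0,-1.3,0,21,0,-9,0],[0,-1.3,0,22,0,-8,0],[0,-1.3,0,21,0,-6,0],[0,-1.3,0,23,0,-4,0],[0,-1.3,0,22,0,-3,0],[0,-1.3,0,23,0,-1,0]]])

```text
time: 6.62
ee_pos: [0.5487, 0.1837, 0.289]
tool_rot: [[0.496, 0.821, 0.283], [0.717, -0.571, 0.4], [0.49, 0.004, -0.872]]
wrist_force: [11.2, -8.2, -3.7]
gripper_width: 0.23
```

Call:
servo_tool(targets=[[[0,-1.3,0,22,0,0,0],[0,-1.3,0,23,1,2,0],[0,-1.3,0,22,0,4,0],[0,-1.3,0,22,0,5,0],[0,0,0,0,0,0,60],[0,0,0,0,0,0,85],[0,0,0,0,0,0,85],[0,0,0,0,0,-25,85],[0,0,0,0,0,-40,85],[0,0,0,-20,0,-40,85]]])

```text
time: 7.88
ee_pos: [0.5609, 0.2026, 0.4062]
tool_rot: [[0.518, 0.823, 0.233], [0.751, -0.568, 0.337], [0.41, 0.0, -0.912]]
wrist_force: [-0.1, -0.3, -0.0]
gripper_width: 0.997
```

Run:
```python
from h import *
st()
plan([([.50,.06,.40],down(-35.5),85),([.42,-.05,.40],down(-35.5),85)])
```

```text
t 7.88 p [0.5609, 0.2026, 0.4062] R [[0.518, 0.823, 0.233], [0.751, -0.568, 0.337], [0.41, 0.0, -0.912]] F [-0.1, -0.3, -0.0] g 0.997
[0, -6.1, 0.2, -35, 8, -14, 85],
[-0.1, -6, 0.2, -37, 8, -11, 85],
[0, -6.1, 0.3, -37, 8, -6, 85],
[-0.1, -6, 0.2, -38, 8, -2, 85],
-- [0.5003, 0.06, 0.3996]
[0, 0, 0, -45, -1, 0, 85],
[0, 0, 0, -46, 0, 0, 85],
[0, 0, 0, -45, -1, 0, 85],
-- [0.4197, -0.0496, 0.3996]
```

Call:
servo_tool(targets=[[[0,-6,0,-35,8,-14,85],[0,-6,0,-37,8,-11,85],[0,-6,0,-37,8,-6,85],[0,-6,0,-38,8,-2,85],[0,0,0,-45,-1,0,85],[0,0,0,-46,15,0,85],[0,0,0,-45,40,0,85],[0,0,0,-45,40,0,85],[0,0,0,-10,20,0,85],[0,0,0,0,0,0,85]]])

```text
time: 9.12
ee_pos: [0.4867, -0.1632, 0.3971]
tool_rot: [[0.571, 0.821, 0.001], [0.821, -0.571, 0.003], [0.003, -0.001, -1.0]]
wrist_force: [-1.0, 0.6, 1.0]
gripper_width: 0.996
```

Run:
```python
from h import *
st()
im=save('wrist','w2.png')
m=optics.camera_model('wrist'); print({k:m[k] for k in ['fx','cx','cy']},np.round(np.linalg.inv(m['extrinsics']),3).tolist())
for n in ['box','tin','square_lid','round_lid','glue_jar']:
    for d in models.mark_of('wrist',n): print(n,np.round(d['location'],4).tolist(),round(d['confidence'],2))
save('scene','s2.png')
for c in ['scene']:
  for n in ['box','tin','square_lid','round_lid','pull']:
    for d in models.mark_of(c,n): print(c,n,np.round(d['location'],4).tolist(),round(d['confidence'],2))
a=np.hstack([cv2.imread('pics/w2.png'),cv2.imread('pics/s2.png')]);cv2.imwrite('pics/c2.png',cv2.resize(a,(800,300)))
```

```text
t 9.12 p [0.4867, -0.1632, 0.3971] R [[0.571, 0.821, 0.001], [0.821, -0.571, 0.003], [0.003, -0.001, -1.0]] F [-1.0, 0.6, 1.0] g 0.996
{'fx': 325.19226210127806, 'cx': 282.3242287707876, 'cy': 210.29297737925583} [[0.822, -0.551, -0.148, 0.524], [-0.57, -0.794, -0.212, -0.108], [-0.001, 0.258, -0.966, 0.525], [0.0, 0.0, 0.0, 1.0]]
box [0.6207, -0.3165, -0.0016] 0.93
box [0.6337, -0.1006, 0.0004] 0.78
tin [0.406, -0.274, 0.0018] 0.8
tin [0.4512, -0.1063, -0.0047] 0.74
square_lid [0.5299, -0.1884, 0.0007] 0.15
round_lid [0.2222, 0.2866, 0.0079] 0.73
round_lid [0.8141, -0.0839, 0.0077] 0.71
glue_jar [0.5285, -0.189, 0.0015] 0.85
scene box [0.6201, -0.3135, -0.0011] 0.8
scene tin [0.4465, -0.0979, -0.0016] 0.82
scene tin [0.406, -0.2738, -0.0013] 0.63
scene square_lid [0.6101, 0.1311, 0.0222] 0.98
scene round_lid [0.8161, -0.0883, 0.0058] 0.85
scene round_lid [0.6184, 0.284, 0.0006] 0.67
scene round_lid [0.2236, 0.2846, 0.001] 0.59
scene round_lid [0.6673, 0.2237, 0.0281] 0.58
scene round_lid [0.5469, 0.3064, 0.0228] 0.55
scene pull [0.6885, 0.3768, 0.2988] 0.85
scene pull [0.6687, 0.2228, 0.0259] 0.55
```

View pics/c2.png

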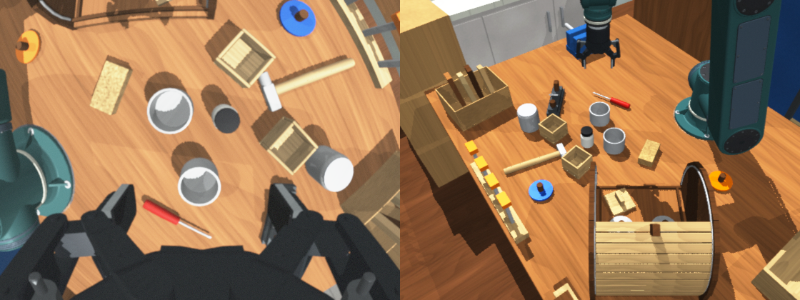

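```bash
cat > fit.py <<'E'
from h import *
from scipy.optimize import minimize
def proj(cm,X,wrist):
    E=np.array(cm['extrinsics']); Y=X@E[:3,:3].T+E[:3,3]
    if wrist:
        r=np.hypot(Y[:,0],Y[:,1]); th=np.arctan2(r,Y[:,2]); k=th/np.maximum(r,1e-9)
    else: k=1/Y[:,2]
    return np.column_stack([cm['fx']*Y[:,0]*k+cm['cx'],cm['fy']*Y[:,1]*k+cm['cy']])
def prism(r,z0,z1,n=40,sq=False,w=None):
    if sq: 
        t=np.linspace(-1,1,9); a,b=(r,r) if w is None else (r,w)
        P=np.array([[x*a,y*b] for x in t for y in t if abs(x)==1 or abs(y)==1])
    else: P=r*np.array([[np.cos(u),np.sin(u)] for u in np.linspace(0,2*np.pi,n)])
    return np.vstack([np.column_stack([P,np.full(len(P),z)]) for z in (z0,z1)])
PARTS={'box':[prism(.044,0,.07,sq=True)],'tin':[prism(.046,0,.07)],
 'square_lid':[prism(.044,0,.010,sq=True),prism(.025,.01,.044,sq=True,w=.008)],
 'round_lid':[prism(.046,0,.010),prism(.012,.01,.044)]}
def place(P,x,y,z,yaw):
    c,s=np.cos(yaw),np.sin(yaw); return P@np.array([[c,s,0],[-s,c,0],[0,0,1]])+[x,y,z]
def sil(parts,cm,wr,x,y,z,yaw):
    m=np.zeros((420,560),np.uint8)
    for P in parts:
        h=cv2.convexHull((proj(cm,place(P,x,y,z,yaw),wr)*16).astype(np.int32))
        cv2.fillConvexPoly(m,h,255,cv2.LINE_AA,4)
    return m
def views(cams):
    v={}
    for c in cams:
        cm=optics.camera_model(c); optics.capture(c); v[c]=cm
    return v
def masks(cams,cls):
    v={c:optics.camera_model(c) for c in cams}; return {c:(v[c],[d for d in models.trace(c,cls)]) for c in cams}
def fit(ms,cls,guess,z,yaw0=0,ignore=None):
    """ms: from masks(); picks mask containing overlap with guess"""
    out=[]
    sel=[]
    for c,(cm,ds) in ms.items():
        g=sil(PARTS[cls],cm,c=='wrist',*guess,z,yaw0)>127
        best=max(ds,key=lambda d:(d['mask']&g).sum()/max(1,(d['mask']|g).sum()),default=None)
        if best is None or (best['mask']&g).sum()<.3*g.sum(): continue
        sel.append((c,cm,best['mask'].astype(np.float32),g.sum()))
    def cost(p,S):
        return sum(np.abs(sil(PARTS[cls],cm,c=='wrist',p[0]/1e3,p[1]/1e3,z,p[2]/30)/255.-M).sum()/A for c,cm,M,A in S)
    def run(S):
        b=None
        for y0 in ([yaw0] if cls in('tin','round_lid') else yaw0+np.radians([0,30,60] if cls=='box' else [0,30,60,90,120,150])):
            x0=np.array([guess[0]*1e3,guess[1]*1e3,y0*30])
            r=minimize(cost,x0,args=(S,),method='Nelder-Mead',options=dict(initial_simplex=[x0,x0+[6,0,0],x0+[0,6,0],x0+[0,0,5]],xatol=.1,fatol=1e-4,maxiter=150))
            if b is None or r.fun<b.fun: b=r
        return b
    for S in [[s] for s in sel]+([sel] if len(sel)>1 else []):
        r=run(S); print(cls,'+'.join(s[0] for s in S),np.round(r.x[:2],1),'yaw',round(np.degrees(r.x[2]/30),1),'cost',round(r.fun/len(S),3)); out.append(r.x)
    return out
E
python3 - <<'E'
from fit import *
optics.capture('side');C=['wrist','scene','side']
for cls,gs in [('box',[(.621,-.316),(.634,-.103)]),('tin',[(.406,-.273),(.449,-.104)])]:
    ms=masks(C,cls)
    for g in gs: fit(ms,cls,g,0.)
E
```

```text
box scene [ 615.1 -317.2] yaw 11.7 cost 0.066
box side [ 616.1 -317.7] yaw 13.9 cost 0.075
box scene+side [ 615.5 -317.5] yaw 11.9 cost 0.072
box wrist [ 633.4 -102.6] yaw 15.3 cost 0.032
box scene [ 630.1 -104.8] yaw 15.8 cost 0.117
box side [ 632.4 -104.1] yaw 14.2 cost 0.042
box wrist+scene+side [ 633.2 -102.8] yaw 105.3 cost 0.068
tin wrist [ 403.4 -272.4] yaw 9.0 cost 0.058
tin scene [ 402.5 -270.3] yaw 3.5 cost 0.095
tin wrist+scene [ 402.7 -271.7] yaw 6.5 cost 0.079
tin wrist [ 448. -105.] yaw 20.8 cost 0.056
tin scene [ 443.7 -106.4] yaw 13.5 cost 0.106
tin side [ 447.3 -106.9] yaw 23.7 cost 0.056
tin wrist+scene+side [ 446.7 -105.8] yaw 13.7 cost 0.079
```

Run:
```python
from h import *
plan([([.56,.16,.42],down(-35.5),85)])
```

```text
[0, 0, 0.1, 44, -18, -3, 85],
[0, -0.1, 0.1, 43, -17, -3, 85],
[0, 0, 0.2, 44, -18, -3, 85],
[0, 0, 0.1, 44, -18, -3, 85],
[0, 0, 0.1, 43, -18, -4, 85],
[0, -0.1, 0.1, 44, -18, -3, 85],
[0, 0, 0.1, 44, -18, -3, 85],
-- [0.5601, 0.1605, 0.4201]
```

Call:
servo_tool(targets=[[[0,0,0,44,-18,-3,85],[0,0,0,43,-17,-3,85],[0,0,0,44,-18,-3,85],[0,0,0,44,-18,-3,85],[0,0,0,43,-18,-4,85],[0,0,0,44,-18,-3,85],[0,0,0,44,-18,-3,85],[0,0,0,0,0,0,85]]])

```text
time: 11.08
ee_pos: [0.5585, 0.1635, 0.4199]
tool_rot: [[0.566, 0.825, 0.001], [0.825, -0.566, 0.003], [0.003, -0.001, -1.0]]
wrist_force: [-0.2, -1.2, -0.6]
gripper_width: 0.995
```

Run:
```python
from fit import *
st()
save('wrist','w3.png')
for n in ['floor','cabinet','pull','square_lid','round_lid','box']:
    for d in models.mark_of('wrist',n): print(n,np.round(d['location'],4).tolist(),round(d['confidence'],2))
ms=masks(['wrist'],'square_lid'); fit(ms,'square_lid',(.608,.133),.026)
ms=masks(['wrist'],'round_lid'); 
for g in [(.671,.2225),(.547,.306)]: fit(ms,'round_lid',g,.026)
ms=masks(['wrist'],'box'); fit(ms,'box',(.633,-.103),0)
```

```text
t 11.07 p [0.5585, 0.1635, 0.4199] R [[0.566, 0.825, 0.001], [0.825, -0.566, 0.003], [0.003, -0.001, -1.0]] F [-0.2, -1.2, -0.6] g 0.995
floor [0.5773, 0.2181, 0.0185] 0.93
cabinet [0.6224, 0.285, -0.0056] 0.62
pull [0.6341, -0.1013, -0.0003] 0.21
square_lid [0.6109, 0.1339, 0.0293] 0.85
round_lid [0.5493, 0.3095, 0.0247] 0.94
round_lid [0.6659, 0.2249, 0.0277] 0.75
round_lid [0.8146, -0.0837, 0.0084] 0.58
box [0.6342, -0.1024, -0.0005] 0.68
box [0.3596, 0.0186, 0.0001] 0.61
square_lid wrist [606.1 132.9] yaw -10.6 cost 0.048
round_lid wrist [667.2 219.9] yaw 8.1 cost 0.056
round_lid wrist [547.8 305.6] yaw 3.1 cost 0.056
box wrist [ 632.9 -110.9] yaw 13.7 cost 0.527
```

View pics/w3.png

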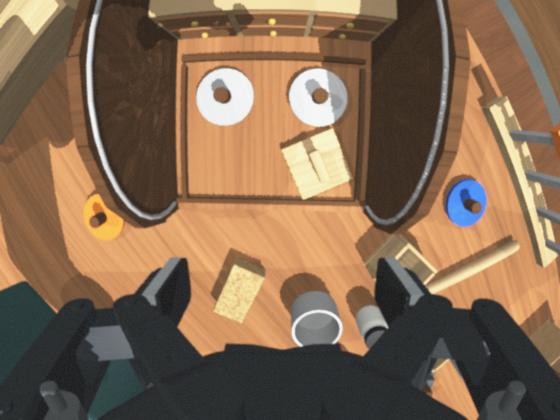

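Run:
```python
from h import *
a=cv2.imread('pics/w3.png')[110:220,240:400];cv2.imwrite('pics/w3c.png',cv2.resize(a,None,fx=4,fy=4,interpolation=cv2.INTER_CUBIC))
```

```text
(no output)
```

View pics/w3c.png

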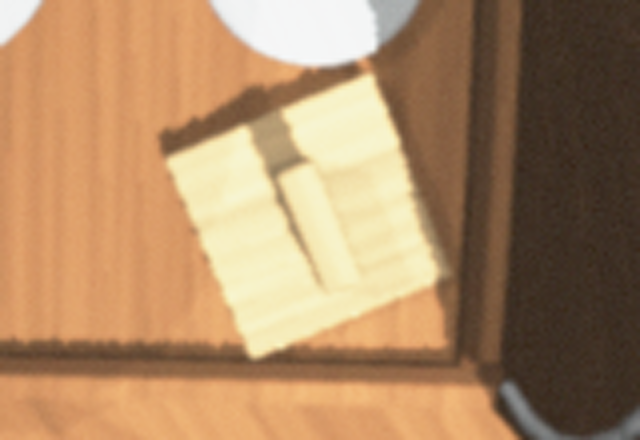

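Run:
```python
from h import *
plan([([.608,.1335,.16],down(-11),60)],step=58)
```

```text
[0, 0, -4.7, 1, 11, 52, 60],
[0, -0.1, -4.8, 0, 12, 52, 60],
[0, 0, -4.7, 0, 11, 52, 60],
[0, -0.1, -4.8, -2, 11, 53, 60],
[0.1, 0, -4.7, -3, 11, 52, 60],
-- [0.6078, 0.1331, 0.1597]
```

Call:
servo_tool(targets=[[[0,0,-4.7,1,11,52,60],[0,0,-4.8,0,12,52,60],[0,0,-4.7,0,11,52,60],[0,0,-4.8,-2,11,53,60],[0,0,-4.7,-3,11,52,60],[0,0,0,0,0,0,60]]])

```text
time: 12.32
ee_pos: [0.6063, 0.1333, 0.1567]
tool_rot: [[0.191, 0.982, -0.004], [0.982, -0.191, 0.002], [0.001, -0.005, -1.0]]
wrist_force: [0.1, 0.3, 1.3]
gripper_width: 0.703
```

Run:
```python
from fit import *
st()
save('wrist','w4.png')
ms=masks(['wrist'],'square_lid'); 
cm=ms['wrist'][0]
o=fit(ms,'square_lid',(.608,.1335),.026,np.radians(79))
im=cv2.imread('pics/w4.png')
for x in o:
    m=sil(PARTS['square_lid'],cm,True,x[0]/1e3,x[1]/1e3,.026,x[2]/30); cs,_=cv2.findContours((m>127).astype(np.uint8),0,2); cv2.drawContours(im,cs,-1,(255,0,255),1)
for d in ms['wrist'][1][:1]:
    cs,_=cv2.findContours(d['mask'].astype(np.uint8),0,2); cv2.drawContours(im,cs,-1,(0,255,0),1)
cv2.imwrite('pics/w4o.png',im)
```

```text
t 12.32 p [0.6063, 0.1333, 0.1567] R [[0.191, 0.982, -0.004], [0.982, -0.191, 0.002], [0.001, -0.005, -1.0]] F [0.1, 0.3, 1.3] g 0.703
square_lid wrist [608.1 136.6] yaw 78.6 cost 0.03
```

View pics/w4o.png

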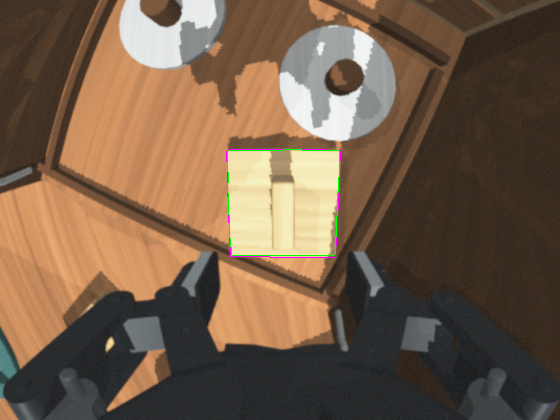

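Call:
servo_tool(targets=[[[0,0,0,2,0.5,35,50],[0,0,0,2,0.5,35,50],[0,0,0,0,0,30,40],[0,0,0,0,0,0,0],[0,0,0,0,0,0,0],[0,0,0,0,0,0,0],[0,0,0,0,0,0,0]]], grip_force=60)

```text
time: 13.3
ee_pos: [0.6112, 0.1382, 0.0617]
tool_rot: [[0.19, 0.982, 0.005], [0.982, -0.19, 0.003], [0.004, 0.005, -1.0]]
wrist_force: [0.2, -0.9, 10.0]
gripper_width: 0.175
```

Run:
```python
from h import *
s=st(); p=np.array(s['ee_pos']);
plan([(p+[0,0,.20],np.array(s['tool_rot']),0),([.633,-.05,.30],down(15),0)],step=45)
```

```text
t 13.3 p [0.6112, 0.1382, 0.0617] R [[0.19, 0.982, 0.005], [0.982, -0.19, 0.003], [0.004, 0.005, -1.0]] F [0.2, -0.9, 10.0] g 0.175
[0, 0, 0, 0, 0, -40, 0],
[0, 0, 0, 0, 0, -40, 0],
[0, 0, 0, 1, 1, -40, 0],
[0, 0, 0, 0, 0, -40, 0],
[0, 0, 0, 0, 0, -40, 0],
-- [0.6112, 0.1383, 0.2617]
[0.1, 0, -5.2, -36, 11, -8, 0],
[0, -0.1, -5.2, -37, 9, -8, 0],
[0.1, 0, -5.2, -38, 4, -7, 0],
[0.1, 0, -5.2, -38, 2, -8, 0],
[0, -0.1, -5.2, -37, -2, -8, 0],
-- [0.6334, -0.0495, 0.3003]
```

Call:
servo_tool(targets=[[[0,0,0,0,0,-25,0],[0,0,0,0,0,-40,0],[0,0,0,0,0,-45,0],[0,0,0,0,0,-45,0],[0,0,0,0,0,-45,0],[0,0,-5.2,-36,11,-8,0],[0,0,-5.2,-37,9,-8,0],[0,0,-5.2,-38,4,-7,0],[0,0,-5.2,-38,2,-8,0],[0,0,-5.2,-37,-2,-8,0]]])

```text
time: 14.55
ee_pos: [0.6316, -0.0516, 0.2995]
tool_rot: [[-0.262, 0.965, 0.003], [0.965, 0.262, 0.003], [0.002, 0.004, -1.0]]
wrist_force: [1.1, -0.7, -0.0]
gripper_width: 0.177
```

Call:
servo_tool(targets=[[[0,0,0,0,0,0,0],[0,0,0,0,0,0,0]]])

```text
time: 14.8
ee_pos: [0.6316, -0.05, 0.2986]
tool_rot: [[-0.259, 0.966, 0.003], [0.966, 0.259, 0.003], [0.002, 0.003, -1.0]]
wrist_force: [-0.2, 0.1, -0.6]
gripper_width: 0.17
```

Run:
```python
from fit import *
st()
save('wrist','w5.png'); C=['scene','side','wrist']
for c in C[:2]: optics.capture(c)
ms=masks(C,'box'); o=fit(ms,'box',(.633,-.103),0.)
cm=ms['wrist'][0]; print(len(ms['wrist'][1]))
im=cv2.imread('pics/w5.png')
x=(633.2,-102.8,np.radians(15)*30)
for x in [x,o[-1]]:
    m=sil(PARTS['box'],cm,True,x[0]/1e3,x[1]/1e3,.0,x[2]/30); cs,_=cv2.findContours((m>127).astype(np.uint8),0,2); cv2.drawContours(im,cs,-1,(255,0,255),1)
cv2.imwrite('pics/w5o.png',im)
```

```text
t 14.8 p [0.6316, -0.05, 0.2986] R [[-0.259, 0.966, 0.003], [0.966, 0.259, 0.003], [0.002, 0.003, -1.0]] F [-0.2, 0.1, -0.6] g 0.17
box scene [ 631.1 -104.7] yaw 16.7 cost 0.071
box side [ 632.3 -103.7] yaw 16.9 cost 0.067
box scene+side [ 631.6 -104.1] yaw 16.5 cost 0.071
0
```

View pics/w5o.png

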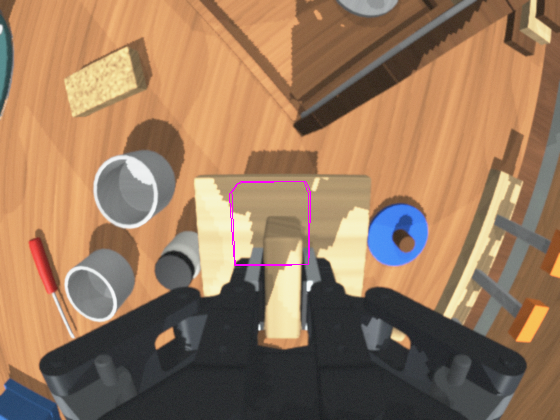

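```bash
cat >> fit.py <<'E'
def inhand(cls,dz,rowmax=240,off0=(0,0,90)):
    """lid pose in the tool frame (mm,deg) from wrist mask rows<rowmax; dz: origin ahead of TCP"""
    s=arm.observe(); p=np.array(s['ee_pos']);R=np.array(s['tool_rot']); cm=optics.camera_model('wrist')
    ds=models.trace('wrist',cls); 
    if not ds: print('no mask'); return
    W=R@np.diag([1,-1,-1.])
    def S(x):
        m=np.zeros((420,560),np.uint8)
        for P in PARTS[cls]:
            q=place(P,0,0,0,np.radians(x[2]))  # lid z up
            q=q@W.T+p+R@np.array([x[0]/1e3,x[1]/1e3,dz])
            cv2.fillConvexPoly(m,cv2.convexHull((proj(cm,q,True)*16).astype(np.int32)),255,cv2.LINE_AA,4)
        return m[:rowmax]/255.
    x0=np.array(off0,float); g=S(x0)>.5
    d=max(ds,key=lambda d:(d['mask'][:rowmax]&g).sum()/max(1,(d['mask'][:rowmax]|g).sum()))
    M=d['mask'][:rowmax].astype(float)
    r=minimize(lambda x:np.abs(S(x)-M).sum()/g.sum(),x0,method='Nelder-Mead',options=dict(initial_simplex=[x0,x0+[4,0,0],x0+[0,4,0],x0+[0,0,4]],xatol=.05,fatol=1e-4))
    print('in hand',np.round(r.x,2),'cost',round(r.fun,3)); return r.x
E
python3 - <<'E'
from fit import *
optics.capture('wrist')
x=inhand('square_lid',.0357,230,(0,0,0))
s=st();p=np.array(s['ee_pos'])
E
```

```text
no mask
t 15.2 p [0.6316, -0.0499, 0.2981] R [[-0.26, 0.966, 0.002], [0.966, 0.26, 0.003], [0.002, 0.003, -1.0]] F [-0.2, -0.6, -0.4] g 0.174
```

Run:
```python
from fit import *
cm=optics.camera_model('wrist');s=arm.observe(); p=np.array(s['ee_pos']);R=np.array(s['tool_rot'])
W=R@np.diag([1,-1,-1.])
for ox in (0,-2.2,-5):
  for dz in (.0357,.033):
    q=proj(cm,PARTS['square_lid'][0]@W.T+p+R@np.array([ox/1e3,0,dz]),True)
    print(ox,dz,'L',q[:,0].min(),'R',q[:,0].max(),'top',q[:,1].min())
g=cv2.imread('pics/w5.png'); 
print(g[160:192:2,[215,350]].sum(2).T); print(g[200,186:206].sum(1),g[200,360:380].sum(1))
```

```text
0 0.0357 L 191.48486264189745 R 372.2139151408778 top 168.9703243446562
0 0.033 L 189.97955536905368 R 373.7022908499707 top 169.71466121718052
-2.2 0.0357 L 191.7213939279253 R 371.98581985440467 top 173.26974338908454
-2.2 0.033 L 190.22597978818396 R 373.4644880188572 top 174.08344619697795
-5 0.0357 L 192.03663165122452 R 371.6813935814887 top 178.71665773464125
-5 0.033 L 190.55446937356191 R 373.14704921592124 top 179.61739693338197
[[492 483 479 459 445 439 444 396 381 443 455 455 626 683 670 677]
 [466 483 494 494 499 497 495 439 377 430 432 439 446 439 445 431]]
[499 463 418 374 305 273 275 278 349 528 649 669 675 673 672 675 678 685
 690 693] [449 452 449 451 456 454 456 455 449 436 436 446 447 459 468 467 466 464
 462 465]
```

Run:
```python
from fit import *
for c in ['scene','side']: save(c,'h_'+c+'.png')
ms=masks(['scene','side'],'square_lid')
s=st(); 
for c in ms: print(c,[(round(d['confidence'],2),int(d['mask'].sum())) for d in ms[c][1]])
for z in (.252,.257,.262,.267):
    print(z); fit(ms,'square_lid',(.630,-.052),z,np.radians(105))
a=np.hstack([cv2.imread('pics/h_scene.png'),cv2.imread('pics/h_side.png')]);cv2.imwrite('pics/h2.png',cv2.resize(a,(800,300)))
g=cv2.imread('pics/w5.png')[160:320,180:390]; cv2.imwrite('pics/w5c.png',cv2.resize(g,None,fx=3,fy=3))
```

```text
t 15.4 p [0.6317, -0.0503, 0.298] R [[-0.26, 0.966, 0.002], [0.966, 0.26, 0.003], [0.002, 0.003, -1.0]] F [-0.6, 0.5, -1.0] g 0.175
scene [(0.74, 852)]
side [(0.9, 928), (0.27, 186)]
0.252
square_lid scene [624.3 -60.8] yaw 107.3 cost 0.269
square_lid side [623.4 -60. ] yaw 105.7 cost 0.253
square_lid scene+side [623.6 -60.8] yaw 105.4 cost 0.262
0.257
square_lid scene [627.  -56.9] yaw 107.0 cost 0.28
square_lid side [626.8 -56.5] yaw 105.4 cost 0.262
square_lid scene+side [626.8 -57. ] yaw 106.9 cost 0.271
0.262
square_lid scene [628.8 -53. ] yaw 107.6 cost 0.288
square_lid side [630.  -52.9] yaw 287.2 cost 0.272
square_lid scene+side [629.4 -52.9] yaw 106.8 cost 0.281
0.267
square_lid scene [630.3 -49.4] yaw 106.7 cost 0.297
square_lid side [633.  -50.1] yaw 107.4 cost 0.282
square_lid scene+side [632.5 -49.1] yaw 107.0 cost 0.291
```

View pics/w5c.png

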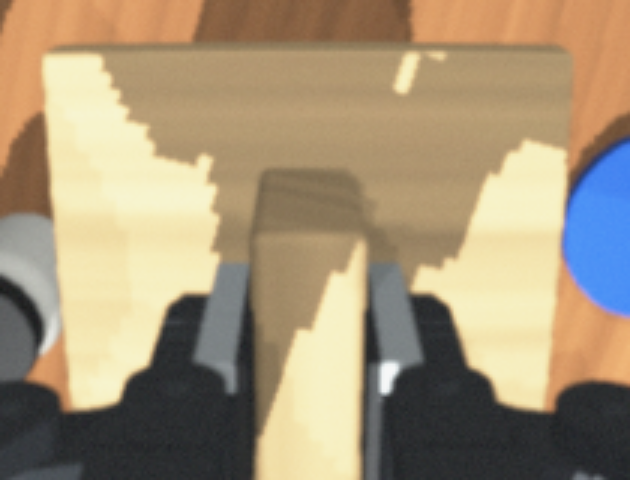

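Call:
servo_tool(targets=[[[0,0,0,-24,-6.5,0,0],[0,0,0,-24.4,-6.5,0,0],[0,0,0,0,0,40,0],[0,0,0,0,0,40,0],[0,0,0,0,0,40,0],[0,0,0,0,0,30,0],[0,0,0,0,0,20,0],[0,0,0,0,0,0,0],[0,0,0,0,0,0,0]]])

```text
time: 16.52
ee_pos: [0.6325, -0.1001, 0.1289]
tool_rot: [[-0.26, 0.966, 0.003], [0.966, 0.26, 0.003], [0.002, 0.004, -1.0]]
wrist_force: [0.8, -0.6, 0.7]
gripper_width: 0.173
```

Run:
```python
from fit import *
st()
for c in ['scene','side','wrist']: save(c,'i_'+c+'.png')
C=['scene','side','wrist']
b=cv2.imread('pics/i_scene.png')[150:260,180:320]; d=cv2.imread('pics/i_side.png')[170:280,180:320]
cv2.imwrite('pics/i2.png',np.hstack([cv2.resize(b,None,fx=2.8,fy=2.8),cv2.resize(d,None,fx=2.8,fy=2.8)]))
```

```text
t 16.52 p [0.6325, -0.1001, 0.1289] R [[-0.26, 0.966, 0.003], [0.966, 0.26, 0.003], [0.002, 0.004, -1.0]] F [0.8, -0.6, 0.7] g 0.173
```

View pics/i2.png

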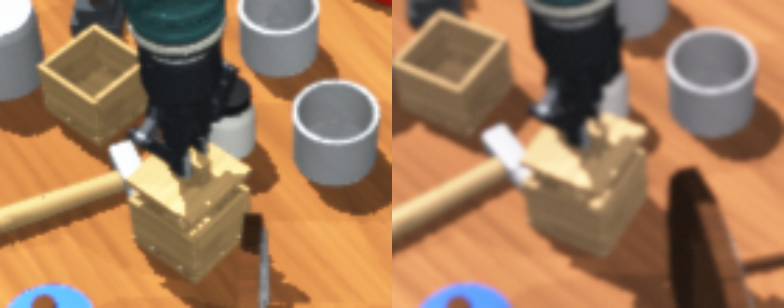

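Call:
servo_tool(targets=[[[0,0,0,0,0,8,0],[0,0,0,0,0,5,0],[0,0,0,0,0,3,0],[0,0,0,0,0,0,0]]])

```text
time: 17.18
ee_pos: [0.632, -0.0999, 0.1116]
tool_rot: [[-0.26, 0.966, 0.002], [0.966, 0.26, 0.003], [0.003, 0.002, -1.0]]
wrist_force: [0.0, -0.5, 0.1]
gripper_width: 0.171
```

Call:
servo_tool(targets=[[[0,0,0,0,0,2,0],[0,0,0,0,0,2,0],[0,0,0,0,0,0,0]]])

```text
time: 17.55
ee_pos: [0.632, -0.0999, 0.1078]
tool_rot: [[-0.26, 0.966, 0.002], [0.966, 0.26, 0.003], [0.002, 0.002, -1.0]]
wrist_force: [-0.1, 0.2, -0.3]
gripper_width: 0.175
```

Call:
servo_tool(targets=[[[0,0,0,0,0,1,0],[0,0,0,0,0,1,0],[0,0,0,0,0,0,0]]])

```text
time: 17.92
ee_pos: [0.6321, -0.0999, 0.1059]
tool_rot: [[-0.26, 0.966, 0.002], [0.966, 0.26, 0.003], [0.002, 0.003, -1.0]]
wrist_force: [-0.1, -0.0, -0.8]
gripper_width: 0.171
```

Call:
servo_tool(targets=[[[0,0,0,0,0,1,0],[0,0,0,0,0,1,0],[0,0,0,0,0,0,0]]])

```text
time: 18.3
ee_pos: [0.6322, -0.1, 0.1057]
tool_rot: [[-0.26, 0.966, 0.004], [0.966, 0.26, 0.002], [0.001, 0.004, -1.0]]
wrist_force: [-7.4, 1.8, 21.5]
gripper_width: 0.174
```

Call:
servo_tool(targets=[[[0,0,0,0,0,-1.5,0],[0,0,0,0,0,0,30],[0,0,0,0,0,0,40],[0,0,0,0,0,0,40],[0,0,0,0,0,-15,40],[0,0,0,0,0,-35,45],[0,0,0,0,0,-35,60],[0,0,0,0,0,-40,60],[0,0,0,0,0,0,60]]])

```text
time: 19.42
ee_pos: [0.633, -0.1006, 0.2344]
tool_rot: [[-0.26, 0.966, 0.007], [0.966, 0.26, 0.001], [-0.001, 0.008, -1.0]]
wrist_force: [-0.0, 0.7, -0.2]
gripper_width: 0.699
```

Run:
```python
from fit import *
st()
save('wrist','w6.png')
ms=masks(['wrist'],'square_lid'); fit(ms,'square_lid',(.6325,-.103),.070,np.radians(105))
ms=masks(['wrist'],'box'); fit(ms,'box',(.6325,-.103),0,np.radians(15))
print([ (round(d['confidence'],2),int(d['mask'].sum())) for d in ms['wrist'][1]])
plan([([.60,.12,.32],down(-10),60),([.667,.2205,.16],down(-35.5),60)],step=55)
```

```text
t 19.43 p [0.633, -0.1006, 0.2344] R [[-0.26, 0.966, 0.007], [0.966, 0.26, 0.001], [-0.001, 0.008, -1.0]] F [-0.0, 0.7, -0.2] g 0.699
square_lid wrist [ 631.8 -101.9] yaw 104.0 cost 0.053
[(0.67, 276), (0.63, 1935), (0.59, 2758)]
[0, 0, 5, 44, 5, -18, 60],
[0, -0.1, 5, 45, 2, -18, 60],
[0.1, 0, 5, 44, -3, -18, 60],
[0, 0, 5, 44, -6, -18, 60],
[0, -0.1, 5.1, 44, -10, -17, 60],
-- [0.6, 0.1203, 0.3195]
[0, 0, 6.4, 28, 12, 40, 60],
[0, 0, 6.3, 28, 9, 40, 60],
[0, 0, 6.4, 30, 6, 40, 60],
[0, 0, 6.4, 30, 2, 39, 60],
-- [0.6667, 0.2206, 0.1604]
```

View pics/w6.png

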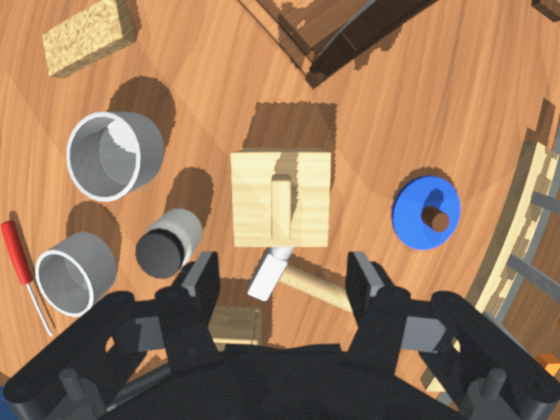

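Call:
servo_tool(targets=[[[0,0,5,44,5,-18,60],[0,0,5,45,2,-18,60],[0,0,5,44,-3,-18,60],[0,0,5,44,-6,-18,60],[0,0,5,44,-10,-17,60],[0,0,6.4,28,12,40,60],[0,0,6.3,28,9,40,60],[0,0,6.4,30,6,40,60],[0,0,6.4,30,2,39,60],[0,0,0,0,0,0,60]]])

```text
time: 20.82
ee_pos: [0.6656, 0.2221, 0.1568]
tool_rot: [[0.579, 0.815, -0.005], [0.815, -0.579, 0.002], [-0.001, -0.005, -1.0]]
wrist_force: [-0.2, 0.1, 0.2]
gripper_width: 0.701
```

Run:
```python
from fit import *
s=st();p=np.array(s['ee_pos']);R=np.array(s['tool_rot'])
save('wrist','w7.png')
ms=masks(['wrist'],'round_lid'); o=fit(ms,'round_lid',(.667,.2205),.026)
x=o[-1]; print('tool delta',np.round(R.T@(np.array([x[0]/1e3,x[1]/1e3,.0610])-p)*1000,1))
fit(ms,'round_lid',(.548,.306),.026)
im=cv2.imread('pics/w7.png'); 
m=sil(PARTS['round_lid'],ms['wrist'][0],True,x[0]/1e3,x[1]/1e3,.026,0); cs,_=cv2.findContours((m>127).astype(np.uint8),0,2); cv2.drawContours(im,cs,-1,(255,0,255),1); cv2.imwrite('pics/w7o.png',im)
```

```text
t 20.82 p [0.6656, 0.2221, 0.1568] R [[0.579, 0.815, -0.005], [0.815, -0.579, 0.002], [-0.001, -0.005, -1.0]] F [-0.2, 0.1, 0.2] g 0.701
round_lid wrist [667.8 223.5] yaw 5.0 cost 0.034
tool delta [ 2.6  1.4 95.8]
round_lid wrist [547.6 308.9] yaw 4.3 cost 0.038
```

View pics/w7o.png

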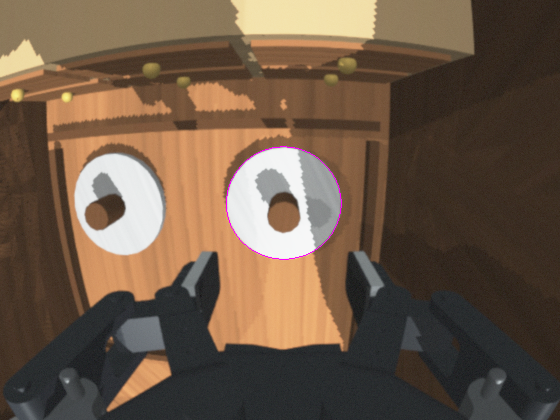

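Call:
servo_tool(targets=[[[0,0,0,1,0.7,35,55],[0,0,0,1.5,0.7,35,50],[0,0,0,0,0,26,45],[0,0,0,0,0,0,45],[0,0,0,0,0,0,0],[0,0,0,0,0,0,0],[0,0,0,0,0,0,0],[0,0,0,0,0,0,0]]], grip_force=60)

```text
time: 21.92
ee_pos: [0.6707, 0.2225, 0.068]
tool_rot: [[0.58, 0.815, 0.005], [0.815, -0.58, 0.003], [0.006, 0.002, -1.0]]
wrist_force: [-1.9, -2.0, 7.0]
gripper_width: 0.255
```

Run:
```python
from fit import *
s=st();p=np.array(s['ee_pos']);R=np.array(s['tool_rot'])
print('lid in tool',np.round(R.T@(np.array([.6678,.2235,.026])-p)*1000,1))
plan([(p+[0,0,.17],R,0),([.58,.06,.30],down(-35.5),0),([.4475,-.05,.30],down(-35.5),0)],step=50)
```

```text
t 21.93 p [0.6707, 0.2225, 0.068] R [[0.58, 0.815, 0.005], [0.815, -0.58, 0.003], [0.006, 0.002, -1.0]] F [-1.9, -2.0, 7.0] g 0.255
lid in tool [-1.1 -3.1 41.9]
[0, 0, 0, 0, 0, -42, 0],
[0, 0, 0, 0, 0, -43, 0],
[0, 0, 0, 1, 0, -42, 0],
[0, 0, 0, 0, 0, -43, 0],
-- [0.6704, 0.2228, 0.238]
[0, -0.1, 0, -46, 5, -16, 0],
[0.1, -0.1, 0, -46, 5, -15, 0],
[0, 0, 0, -47, 6, -16, 0],
[0, -0.1, 0.1, -46, 5, -16, 0],
-- [0.5801, 0.0597, 0.3004]
[0, 0, 0, -42, -11, 0, 0],
[0, 0, 0, -41, -11, 0, 0],
[0, 0, 0, -42, -11, 0, 0],
[0, 0, 0, -41, -11, 0, 0],
-- [0.4478, -0.0498, 0.3003]
```

Call:
servo_tool(targets=[[[0,0,0,0,0,-25,0],[0,0,0,0,0,-45,0],[0,0,0,0,0,-50,0],[0,0,0,0,0,-50,0],[0,0,0,-46,5,-15,0],[0,0,0,-46,5,-15,0],[0,0,0,-47,6,-15,0],[0,0,0,-46,5,-15,0],[0,0,0,-42,-11,0,0],[0,0,0,-42,-11,0,0]]])

```text
time: 23.18
ee_pos: [0.5115, 0.0023, 0.296]
tool_rot: [[0.58, 0.815, 0.004], [0.815, -0.58, 0.002], [0.004, 0.002, -1.0]]
wrist_force: [0.8, 0.1, -0.3]
gripper_width: 0.253
```

Run:
```python
from fit import *
s=st()
plan([([.39,-.185,.26],down(-35.5),0)],step=50)
```

```text
t 23.18 p [0.5115, 0.0023, 0.296] R [[0.58, 0.815, 0.004], [0.815, -0.58, 0.002], [0.004, 0.002, -1.0]] F [0.8, 0.1, -0.3] g 0.253
[0, -0.1, 0, -45, 2, 7, 0],
[0.1, 0, 0, -44, 2, 7, 0],
[0, -0.1, 0, -45, 2, 7, 0],
[0, 0, 0, -45, 2, 7, 0],
[0, -0.1, 0.1, -44, 2, 7, 0],
-- [0.3904, -0.1851, 0.2605]
```

Call:
servo_tool(targets=[[[0,0,0,-45,2,7,0],[0,0,0,-44,2,7,0],[0,0,0,-45,2,7,0],[0,0,0,-45,2,7,0],[0,0,0,-44,2,7,0],[0,0,0,0,0,0,0],[0,0,0,0,0,0,0]]])

```text
time: 24.05
ee_pos: [0.3916, -0.1839, 0.2597]
tool_rot: [[0.58, 0.814, 0.003], [0.814, -0.58, 0.002], [0.004, 0.002, -1.0]]
wrist_force: [-0.3, 0.6, -1.0]
gripper_width: 0.255
```

Run:
```python
from fit import *
s=st()
save('wrist','w8.png')
ms=masks(['wrist'],'tin'); o=fit(ms,'tin',(.4475,-.1055),0); cm=ms['wrist'][0]
p=np.array(s['ee_pos']);R=np.array(s['tool_rot']); W=R@np.diag([1,-1,-1.])
im=cv2.imread('pics/w8.png')
m=sil(PARTS['tin'],cm,True,o[-1][0]/1e3,o[-1][1]/1e3,0,0); cs,_=cv2.findContours((m>127).astype(np.uint8),0,2); cv2.drawContours(im,cs,-1,(255,0,255),1)
for col,ox,dz in [((0,255,0),-1.1,.042),((0,0,255),-1.1,.036)]:
  q=proj(cm,PARTS['round_lid'][0]@W.T+p+R@np.array([ox/1e3,0,dz]),True); cv2.polylines(im,[cv2.convexHull((q*16).astype(np.int32))],True,col,1,cv2.LINE_AA,4)
cv2.imwrite('pics/w8o.png',cv2.resize(im,(800,600)))
```

```text
t 24.05 p [0.3916, -0.1839, 0.2597] R [[0.58, 0.814, 0.003], [0.814, -0.58, 0.002], [0.004, 0.002, -1.0]] F [-0.3, 0.6, -1.0] g 0.255Traceback (most recent call last):
  File "<stdin>", line 7, in <module>
IndexError: list index out of range
```

Run:
```python
from fit import *
s=st()
ds=models.trace('wrist','tin'); cm=optics.camera_model('wrist')
for d in ds: 
    y,x=np.nonzero(d['mask']); print(round(d['confidence'],2),x.min(),x.max(),y.min(),y.max(),len(x))
print([ (np.round(d['location'],4).tolist(),round(d['confidence'],2)) for d in models.mark_of('wrist','tin')])
m=sil(PARTS['tin'],cm,True,.4475,-.1055,0,0); y,x=np.nonzero(m>127); print('pred',x.min(),x.max(),y.min(),y.max(),len(x))
ds=models.trace('wrist','round_lid')
for d in ds: 
    y,x=np.nonzero(d['mask']); print('lid',round(d['confidence'],2),x.min(),x.max(),y.min(),y.max(),len(x))
p=np.array(s['ee_pos']);R=np.array(s['tool_rot']); W=R@np.diag([1,-1,-1.])
for dz in (.036,.042):
  q=proj(cm,PARTS['round_lid'][0]@W.T+p+R@np.array([-1.1e-3,0,dz]),True); print(dz,q.min(0),q.max(0))
```

```text
t 24.15 p [0.3919, -0.1834, 0.2593] R [[0.579, 0.815, 0.003], [0.815, -0.579, 0.002], [0.004, 0.001, -1.0]] F [-0.1, 0.0, -2.2] g 0.253
0.85 358 379 213 281 717
0.21 371 475 0 56 3194
[([0.4502, -0.1079, -0.0041], 0.79), ([0.6361, -0.1037, 0.0745], 0.59)]
pred 235 330 49 142 7131
lid 0.63 0 37 0 37 1119
0.036 [194.97705343 167.33257401] [370.70037361 331.74640771]
0.042 [197.74510741 165.81581211] [367.91427916 325.80008025]
```

Run:
```python
from fit import *
s=arm.observe();cm=optics.camera_model('wrist');p=np.array(s['ee_pos']);R=np.array(s['tool_rot']); W=R@np.diag([1,-1,-1.])
im=cv2.imread('pics/w8.png')
def pl(q,col): cv2.polylines(im,[cv2.convexHull((proj(cm,q,True)*16).astype(np.int32))],True,col,1,cv2.LINE_AA,4)
rim=prism(.046,.07,.07); pl(rim+[.4475,-.1055,0],(255,0,255)); 
pl(PARTS['round_lid'][0]@W.T+p+R@np.array([-1.1e-3,0,.042]),(0,255,0))
pl(PARTS['round_lid'][0]@W.T+p+R@np.array([-1.1e-3,0,.036]),(0,0,255))
im=im[30:300,150:420]; cv2.imwrite('pics/w8o.png',cv2.resize(im,(600,600),interpolation=cv2.INTER_CUBIC))
```

```text
(no output)
```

View pics/w8o.png

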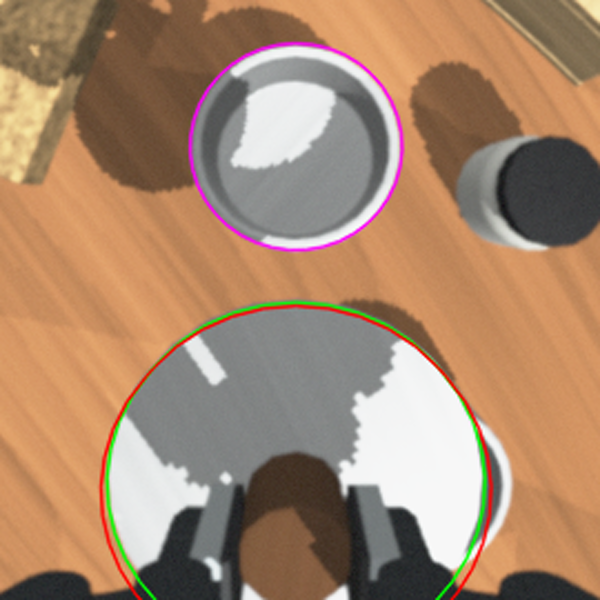

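Call:
servo_tool(targets=[[[0,0,0,32,0,0,0],[0,0,0,33,0,0,0],[0,0,0,32,0,20,0],[0,0,0,0,0,40,0],[0,0,0,0,0,40,0],[0,0,0,0,0,27,0],[0,0,0,0,0,0,0],[0,0,0,0,0,0,0]]])

```text
time: 25.3
ee_pos: [0.4486, -0.1046, 0.1331]
tool_rot: [[0.58, 0.815, 0.003], [0.815, -0.58, 0.002], [0.004, 0.001, -1.0]]
wrist_force: [-0.7, 0.1, -1.0]
gripper_width: 0.252
```

Call:
servo_tool(targets=[[[0,0,0,0,0,9,0],[0,0,0,0,0,5,0],[0,0,0,0,0,2,0],[0,0,0,0,0,2,0],[0,0,0,0,0,0,0]]])

```text
time: 25.92
ee_pos: [0.4479, -0.1046, 0.114]
tool_rot: [[0.58, 0.815, 0.002], [0.815, -0.58, 0.003], [0.003, -0.0, -1.0]]
wrist_force: [0.1, -0.0, -1.2]
gripper_width: 0.253
```

Call:
servo_tool(targets=[[[0,0,0,0,0,1.5,0],[0,0,0,0,0,1.5,0],[0,0,0,0,0,0,0]]])

```text
time: 26.3
ee_pos: [0.448, -0.1046, 0.1118]
tool_rot: [[0.58, 0.815, 0.003], [0.815, -0.58, 0.002], [0.004, 0.001, -1.0]]
wrist_force: [-4.5, 2.2, 15.5]
gripper_width: 0.248
```

Call:
servo_tool(targets=[[[0,0,0,0,0,-0.8,0],[0,0,0,0,0,0,35],[0,0,0,0,0,0,45],[0,0,0,0,0,0,45],[0,0,0,0,0,-15,45],[0,0,0,0,0,-35,45],[0,0,0,0,0,-35,60],[0,0,0,0,0,-40,60],[0,0,0,0,0,0,60]]])

```text
time: 27.42
ee_pos: [0.4488, -0.1054, 0.2391]
tool_rot: [[0.58, 0.815, 0.006], [0.815, -0.58, 0.001], [0.004, 0.004, -1.0]]
wrist_force: [0.5, -0.7, 0.1]
gripper_width: 0.707
```

Run:
```python
from fit import *
s=st()
save('wrist','w9.png')
fit(masks(['wrist'],'round_lid'),'round_lid',(.4475,-.1055),.07)
ms=masks(['wrist'],'tin'); fit(ms,'tin',(.4025,-.272),0)
plan([([.46,.14,.33],down(-35.5),60),([.5485,.308,.165],down(-35.5),60)],step=55)
```

```text
t 27.43 p [0.4488, -0.1054, 0.2391] R [[0.58, 0.815, 0.006], [0.815, -0.58, 0.001], [0.004, 0.004, -1.0]] F [0.5, -0.7, 0.1] g 0.707
round_lid wrist [ 446.7 -104.2] yaw 4.1 cost 0.05
tin wrist [ 399.2 -270.8] yaw 12.6 cost 0.416
[0, 0, 0, 41, -26, -19, 60],
[0, -0.1, 0, 42, -27, -18, 60],
[0, 0, 0, 41, -26, -19, 60],
[0, -0.1, 0, 42, -26, -19, 60],
[-0.1, 0, 0.1, 41, -27, -18, 60],
-- [0.4599, 0.1402, 0.3296]
[0, 0, 0, 38, -5, 33, 60],
[0, 0, 0, 37, -5, 33, 60],
[0, 0, 0, 38, -5, 33, 60],
[0, 0, 0, 37, -5, 33, 60],
[0, 0, 0, 38, -6, 33, 60],
-- [0.5481, 0.3082, 0.1645]
```

Call:
servo_tool(targets=[[[0,0,0,41,-26,-19,60],[0,0,0,42,-27,-18,60],[0,0,0,41,-26,-19,60],[0,0,0,42,-26,-19,60],[0,0,0,41,-27,-18,60],[0,0,0,38,-5,33,60],[0,0,0,37,-5,33,60],[0,0,0,38,-5,33,60],[0,0,0,37,-5,33,60],[0,0,0,38,-6,33,60]]])

```text
time: 28.82
ee_pos: [0.5481, 0.3096, 0.1637]
tool_rot: [[0.58, 0.815, 0.0], [0.815, -0.58, 0.002], [0.002, -0.001, -1.0]]
wrist_force: [0.5, 0.2, 0.2]
gripper_width: 0.703
```

Call:
servo_tool(targets=[[[0,0,0,0,0,0,60]]])

```text
time: 28.95
ee_pos: [0.5471, 0.3099, 0.1618]
tool_rot: [[0.578, 0.816, -0.004], [0.816, -0.578, 0.001], [-0.002, -0.004, -1.0]]
wrist_force: [-1.3, -0.7, 0.6]
gripper_width: 0.701
```

Run:
```python
from fit import *
s=st();p=np.array(s['ee_pos']);R=np.array(s['tool_rot'])
save('wrist','w10.png')
print([ (np.round(d['location'],4).tolist(),round(d['confidence'],2)) for d in models.mark_of('wrist','round_lid')])
ms=masks(['wrist'],'round_lid'); o=fit(ms,'round_lid',(.548,.308),.026)
x=o[-1]; print('tool delta',np.round(R.T@(np.array([x[0]/1e3,x[1]/1e3,.0610])-p)*1000,1))
```

```text
t 28.95 p [0.5471, 0.3099, 0.1618] R [[0.578, 0.816, -0.004], [0.816, -0.578, 0.001], [-0.002, -0.004, -1.0]] F [-1.3, -0.7, 0.6] g 0.701
[([0.5499, 0.3056, 0.0258], 0.63)]
round_lid wrist [548.  308.2] yaw 4.0 cost 0.024
tool delta [ -0.7   2.  100.8]
```

Call:
servo_tool(targets=[[[0,0,0,-0.7,1,36,55],[0,0,0,0,1,36,50],[0,0,0,0,0,31,45],[0,0,0,0,0,0,45],[0,0,0,0,0,0,0],[0,0,0,0,0,0,0],[0,0,0,0,0,0,0],[0,0,0,0,0,0,0]]], grip_force=60)

```text
time: 30.1
ee_pos: [0.5505, 0.3074, 0.0655]
tool_rot: [[0.58, 0.815, 0.005], [0.815, -0.58, 0.004], [0.006, 0.002, -1.0]]
wrist_force: [-0.8, -2.3, 6.1]
gripper_width: 0.256
```

Run:
```python
from fit import *
s=st();p=np.array(s['ee_pos']);R=np.array(s['tool_rot'])
print('lid in tool',np.round(R.T@(np.array([.548,.3082,.026])-p)*1000,1))
# look pose: tin ahead along camera side
D=down(-60); T=np.array([.403,-.272,.26]); print(T-.1*D[:,0])
D=down(35); print('35',T-.11*D[:,0])
plan([(p+[0,0,.19],R,0),([.43,.08,.30],down(-20),0),([.40,-.12,.28],down(35),0),(T-.11*D[:,0],D,0)],step=55)
```

```text
t 30.1 p [0.5505, 0.3074, 0.0655] R [[0.58, 0.815, 0.005], [0.815, -0.58, 0.004], [0.006, 0.002, -1.0]] F [-0.8, -2.3, 6.1] g 0.256
lid in tool [-1.  -2.6 39.5]
[ 0.31639746 -0.322       0.26      ]
35 [ 0.46609341 -0.36210672  0.26      ]
[0, 0, 0, 0, 0, -47, 0],
[0, 0, 0, 1, 0, -48, 0],
[0, 0, 0, 0, 0, -47, 0],
[0, 0, 0, 0, 0, -48, 0],
-- [0.5502, 0.3075, 0.2555]
[0, -0.1, -3.1, -51, 7, -9, 0],
[0.1, 0, -3.1, -51, 4, -9, 0],
[0, -0.1, -3.1, -52, 1, -9, 0],
[0, 0, -3.1, -51, -1, -9, 0],
[0, -0.1, -3.1, -51, -5, -9, 0],
-- [0.4297, 0.0804, 0.2996]
[0, 0, -9.2, -33, 7, 3, 0],
[0, 0, -9.1, -34, 1, 4, 0],
[0, 0, -9.2, -33, -4, 3, 0],
[0, 0, -9.1, -33, -9, 3, 0],
[0, 0, -9.2, -30, -15, 3, 0],
[0, 0, -9.2, -28, -19, 4, 0],
-- [0.3995, -0.1199, 0.2796]
[0, 0, 0, -47, -17, 4, 0],
[0, 0, 0, -48, -17, 4, 0],
[0, 0, 0, -47, -17, 4, 0],
[0, 0, 0, -47, -17, 4, 0],
[0, 0, 0, -48, -17, 4, 0],
-- [0.466, -0.3627, 0.2597]
```

Call:
servo_tool(targets=[[[0,0,0,0,0,-30,0],[0,0,0,0,0,-50,0],[0,0,0,0,0,-55,0],[0,0,0,0,0,-55,0],[0,0,-3.1,-51,7,-9,0],[0,0,-3.1,-51,4,-9,0],[0,0,-3.1,-52,1,-9,0],[0,0,-3.1,-51,-1,-9,0],[0,0,-3.1,-51,-5,-9,0]]])

```text
time: 31.22
ee_pos: [0.4279, 0.0783, 0.2991]
tool_rot: [[0.339, 0.941, 0.005], [0.941, -0.339, 0.003], [0.004, 0.003, -1.0]]
wrist_force: [0.1, -1.3, -1.9]
gripper_width: 0.254
```

Call:
servo_tool(targets=[[[0,0,-9.2,-33,7,3,0],[0,0,-9.1,-34,1,4,0],[0,0,-9.2,-33,-4,3,0],[0,0,-9.1,-33,-9,3,0],[0,0,-9.2,-30,-15,3,0],[0,0,-9.2,-28,-19,4,0],[0,0,0,-47,-17,4,0],[0,0,0,-48,-17,4,0],[0,0,0,-47,-17,4,0],[0,0,0,-47,-17,4,0]]])

```text
time: 32.48
ee_pos: [0.4518, -0.3162, 0.2617]
tool_rot: [[-0.574, 0.819, 0.004], [0.819, 0.574, 0.001], [-0.001, 0.004, -1.0]]
wrist_force: [0.8, 0.5, -1.3]
gripper_width: 0.254
```

Call:
servo_tool(targets=[[[0,0,0,-48,-17,4,0],[0,0,0,0,0,0,0],[0,0,0,0,0,0,0]]])

```text
time: 32.85
ee_pos: [0.4651, -0.3632, 0.2571]
tool_rot: [[-0.574, 0.819, 0.003], [0.819, 0.574, 0.002], [0.0, 0.004, -1.0]]
wrist_force: [-0.8, 0.2, -1.7]
gripper_width: 0.253
```

Run:
```python
from fit import *
s=st();save('wrist','w11.png')
for c in ['scene','side']: optics.capture(c)
ms=masks(['wrist','scene','side'],'tin'); o=fit(ms,'tin',(.4025,-.272),0)
cm=optics.camera_model('wrist');p=np.array(s['ee_pos']);R=np.array(s['tool_rot']); W=R@np.diag([1,-1,-1.])
im=cv2.imread('pics/w11.png')
def pl(q,col): cv2.polylines(im,[cv2.convexHull((proj(cm,q,True)*16).astype(np.int32))],True,col,1,cv2.LINE_AA,4)
rim=prism(.046,.07,.07); pl(rim+[.403,-.272,0],(255,0,255)); 
pl(PARTS['round_lid'][0]@W.T+p+R@np.array([-1.0e-3,0,.0395]),(0,255,0))
im=im[30:300,150:420]; cv2.imwrite('pics/w11o.png',cv2.resize(im,(600,600),interpolation=cv2.INTER_CUBIC))
```

```text
t 32.85 p [0.4651, -0.3632, 0.2571] R [[-0.574, 0.819, 0.003], [0.819, 0.574, 0.002], [0.0, 0.004, -1.0]] F [-0.8, 0.2, -1.7] g 0.253
tin wrist [ 402.7 -271.9] yaw 9.7 cost 0.048
tin scene [ 398.4 -273. ] yaw 13.3 cost 0.059
tin side [ 400.3 -272.7] yaw -0.1 cost 0.075
tin wrist+scene+side [ 401.5 -272.2] yaw 8.5 cost 0.072
```

View pics/w11o.png

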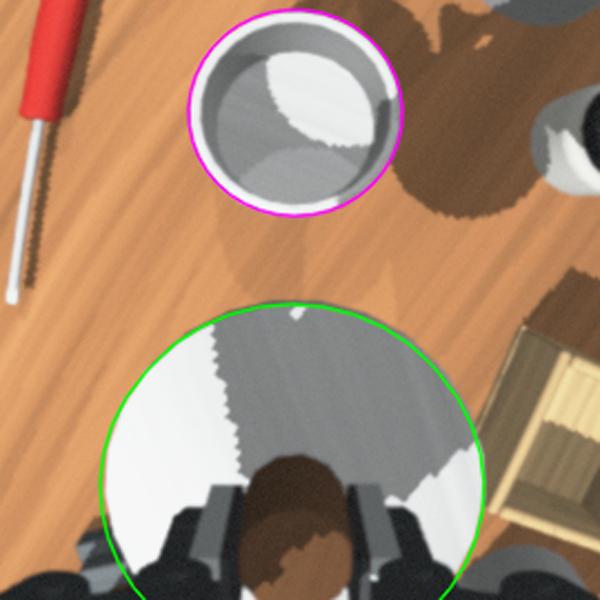

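Call:
servo_tool(targets=[[[0,0,0,37,0.5,0,0],[0,0,0,37,0.5,0,0],[0,0,0,37,0.5,20,0],[0,0,0,0,0,40,0],[0,0,0,0,0,40,0],[0,0,0,0,0,26,0],[0,0,0,0,0,0,0],[0,0,0,0,0,0,0]]])

```text
time: 34.15
ee_pos: [0.4034, -0.2716, 0.1314]
tool_rot: [[-0.574, 0.819, 0.003], [0.819, 0.574, 0.002], [-0.0, 0.004, -1.0]]
wrist_force: [0.9, -0.9, -0.8]
gripper_width: 0.254
```

Call:
servo_tool(targets=[[[0,0,0,0,0,9,0],[0,0,0,0,0,5,0],[0,0,0,0,0,2,0],[0,0,0,0,0,2,0],[0,0,0,0,0,0,0]]])

```text
time: 34.78
ee_pos: [0.4031, -0.2712, 0.1122]
tool_rot: [[-0.574, 0.819, 0.002], [0.819, 0.574, 0.003], [0.001, 0.003, -1.0]]
wrist_force: [0.0, 0.1, -1.5]
gripper_width: 0.254
```

Call:
servo_tool(targets=[[[0,0,0,0,0,1.5,0],[0,0,0,0,0,1.5,0],[0,0,0,0,0,0,0]]])

```text
time: 35.15
ee_pos: [0.4032, -0.2713, 0.1094]
tool_rot: [[-0.574, 0.819, 0.002], [0.819, 0.574, 0.003], [0.001, 0.003, -1.0]]
wrist_force: [0.7, 0.6, 1.8]
gripper_width: 0.254
```

Touching at the expected height; one more mm, then release and look.

Call:
servo_tool(targets=[[[0,0,0,0,0,1,0],[0,0,0,0,0,0,35],[0,0,0,0,0,0,45],[0,0,0,0,0,0,45],[0,0,0,0,0,-15,45],[0,0,0,0,0,-35,45],[0,0,0,0,0,-45,60],[0,0,0,0,0,-55,60],[0,0,0,-55,0,-55,60],[0,0,0,-55,0,-10,60]]])

```text
time: 36.4
ee_pos: [0.4606, -0.3541, 0.3159]
tool_rot: [[-0.575, 0.818, 0.006], [0.818, 0.575, -0.001], [-0.004, 0.004, -1.0]]
wrist_force: [0.5, -0.7, -0.3]
gripper_width: 0.703
```

Call:
servo_tool(targets=[[[0,0,0,-10,0,0,60],[0,0,0,0,0,0,60]]])

```text
time: 36.65
ee_pos: [0.4653, -0.3613, 0.3114]
tool_rot: [[-0.574, 0.819, 0.001], [0.819, 0.574, 0.004], [0.003, 0.003, -1.0]]
wrist_force: [0.0, 1.0, -0.7]
gripper_width: 0.702
```

Run:
```python
from fit import *
s=st();save('wrist','w12.png')
for c in ['scene','side']: save(c,'f_'+c+'.png')
C=['wrist','scene','side']
ms=masks(C,'round_lid')
for g in [(.403,-.272),(.4475,-.105)]: fit(ms,'round_lid',g,.07)
ms=masks(C,'square_lid'); fit(ms,'square_lid',(.632,-.103),.07,np.radians(105))
for n in ['square_lid','round_lid','pull','glue_jar','tin','box']:
  for c in C: print(n,c,[(np.round(d['location'],3).tolist(),round(d['confidence'],2)) for d in models.mark_of(c,n)])
a=np.vstack([np.hstack([cv2.imread('pics/f_scene.png')[60:300,140:420],cv2.imread('pics/f_side.png')[60:300,140:420]]),cv2.imread('pics/w12.png')])
cv2.imwrite('pics/f2.png',cv2.resize(a,(509,600)) if 0 else cv2.resize(a,(510,600)))
```

```text
t 36.65 p [0.4653, -0.3613, 0.3114] R [[-0.574, 0.819, 0.001], [0.819, 0.574, 0.004], [0.003, 0.003, -1.0]] F [0.0, 1.0, -0.7] g 0.702
round_lid wrist [ 402.9 -270.2] yaw 2.6 cost 0.041
round_lid scene [ 400.4 -270.2] yaw 4.0 cost 0.065
round_lid wrist+scene [ 402.2 -270.3] yaw 4.7 cost 0.059
round_lid wrist [ 446.5 -102.3] yaw 7.4 cost 0.033
round_lid scene [ 443.5 -104.8] yaw 1.1 cost 0.1
round_lid wrist+scene [ 445.9 -102.6] yaw 6.9 cost 0.075
square_lid wrist [ 634.4 -100.4] yaw 105.8 cost 0.065
square_lid scene [ 629.2 -103.2] yaw 107.4 cost 0.14
square_lid side [ 631.  -102.7] yaw 284.1 cost 0.089
square_lid wrist+scene+side [ 632.  -102.1] yaw 106.4 cost 0.103
square_lid wrist [([0.638, -0.107, 0.069], 0.95), ([0.532, -0.189, 0.003], 0.72)]
square_lid scene [([0.634, -0.102, 0.068], 0.56), ([0.62, 0.286, 0.002], 0.37)]
square_lid side [([0.633, -0.107, 0.066], 0.78)]
round_lid wrist [([0.812, -0.087, 0.007], 0.62)]
round_lid scene [([0.404, -0.275, 0.067], 0.8), ([0.447, -0.105, 0.071], 0.74), ([0.224, 0.282, 0.006], 0.69), ([0.815, -0.087, 0.005], 0.62)]
round_lid side [([0.8
[... 235 characters left out ...]
.301], 0.86)]
glue_jar wrist [([0.528, -0.186, 0.002], 0.78)]
glue_jar scene [([0.533, -0.184, -0.005], 0.68)]
glue_jar side [([0.532, -0.185, 0.005], 0.9)]
tin wrist [([0.448, -0.107, -0.004], 0.63)]
tin scene [([0.445, -0.105, 0.0], 0.8), ([0.408, -0.272, -0.002], 0.7)]
tin side [([0.448, -0.102, 0.002], 0.78), ([0.401, -0.27, 0.001], 0.56), ([0.407, -0.273, 0.071], 0.34)]
box wrist [([0.617, -0.316, 0.001], 0.68), ([0.635, -0.103, 0.001], 0.58), ([0.404, -0.274, 0.07], 0.42)]
box scene [([0.631, -0.104, 0.002], 0.75), ([0.527, -0.183, -0.002], 0.73), ([0.635, -0.105, 0.067], 0.69), ([0.621, -0.317, -0.001], 0.63)]
box side [([0.634, -0.105, -0.003], 0.96), ([0.616, -0.316, -0.002], 0.95)]
```

View pics/f2.png

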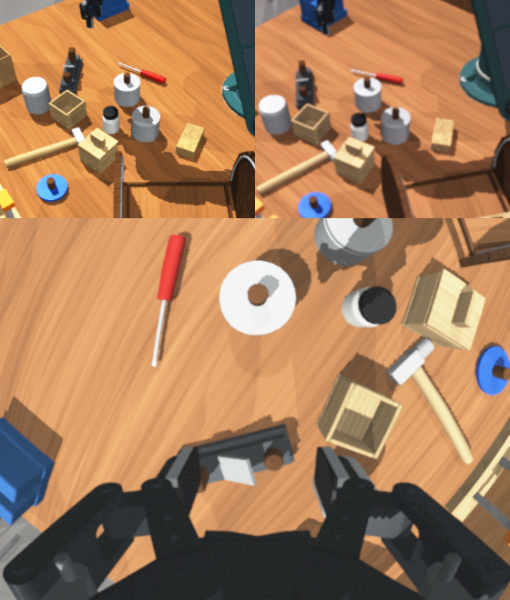

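```bash
python3 -c "
from h import *
st(); print(sign_off())"
```

```text
t 38.0 p [0.4654, -0.3612, 0.3123] R [[-0.574, 0.819, 0.002], [0.819, 0.574, 0.003], [0.001, 0.003, -1.0]] F [-0.0, 0.3, -0.5] g 0.708
the job is handed in; nothing more can be done
None
```

I handed the job in at 38 s. The shutter is open and all three lids that were in the cabinet (one square, two round) are on containers of their own shape. One box stays open because there was no second square lid.

- **Shutter:** I gripped its pull, raised it along its arc past the tipping point and let it carry itself to the stop. In the last pictures the pull is at about (0.69, 0.38, 0.30), which is the fully open position.
- **Lids:** Each lid met resistance at the height expected for a seated lid (15–20 N on two of them, about 2 N on the second tin). The last pictures show all three lying flat. The fits of lid and container centres agree to about 1–4 mm, within the 6 mm allowed.
- **Checks that disagreed:** The cameras differ from each other by up to 5 mm, notably on the square lid. With the lids on, I could not measure the centring finer than that. The networks also missed the lid in the hand and one tin mask, so for those I checked projected outlines against the picture by eye.
- **Bystanders:** The glue jar was still in place when measured again. The others I only looked at, and they appear unmoved. At hand-in the gripper was open at a height of 0.31 m, with no force on the wrist.

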